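# Complete the four medicine kits

## Robot

A 6-joint arm with a two-finger parallel gripper is mounted at the origin on the work surface. World frame = base frame: x ahead of the robot, y to its left, z up, the work surface at z = 0. Lengths are in m, angles in rad, forces in N, time in s.
With the tool pointing down it reaches from about 0.25 to 0.85 m from the base axis. Payload 12.5 kg.
Tool frame: the origin (TCP) lies on the centre line of the jaws, within the pads' length; the fingertips stand 11 mm ahead of it and the grasp point (between the pads) lies 8 mm behind it; y points along the fingers, x is the direction in which the jaws open and shut, and the axes are right-handed (so a half turn about y gives the same grasp; the last joint's range is limited). The gripper opens to 93 mm and grips with 3 to 60 N. Pads are 15 mm wide; open, the fingers measure 128 mm over their backs; the gripper's body (75 mm by 188 mm) begins 65 mm behind the grasp point.
Start: joints at [1.233, 0.351, 1.652, -0, 1.139, -0.085], TCP at [0.138, 0.533, 0.23] pointing down, gripper open.
Joint ranges: [-2.75, 2.75], [-0.79, 2.1], [0.01, 2.65], [-1.57, 4.71], [0.07, 3.14], [-2.87, 2.87]. Speed limits (rad/s): [2.22, 2.22, 2.79, 3.14, 3.14, 3.14].

## Interface

Orientations are given as a 3x3 rotation matrix whose columns are the frame's x, y, z axes.
In Python, from cell import readout, viewer, workorder gives the robot as it stands.
- The arm moves only by the tool step_arm, never from a script. Its argument "motion" is a list of rows, each an object of numbers: "tx", "ty", "tz": the shift along the tool's x, y, z in m; "rx", "ry", "rz": the turn, a rotation vector about the tool's x, y, z in rad; "gripper": the finger opening in m, from 0 to 0.093. A call has 1 to 8 rows; each row is the pose to reach, as a shift and turn from the pose commanded when the call began, along the tool's axes at that moment; what a row does not reach only later rows make up. A row lasts 1/10 s, in which the tool goes at most 50 mm and 8.59 degrees, less where a joint would pass 70% of its speed; a pose out of reach is approached as far as the arm can. A call with a gripper value outside its range is refused whole. The fingers move at their own pace and stop on an object; "force" is the grip in N (left out, the last holds). Time passes only in rows, so rows that repeat a pose let the fingers close. It gives the time, the measured TCP pose, the force and the opening at its end, in the units of the state.
- readout.sense(): the state, without advancing time (a new reading comes with each control period).
- viewer.get_image(name): name is "scene" or "top"; returns (picture, depth): 420x560x3 uint8, red, green, blue; 420x560 float32, m along the optical axis (not along the pixel's ray), 0 where there is no reading.
- viewer.camera_info(name): a dict with "camera_matrix" (3x3 intrinsics, pixels), "R" (3x3) and "t" (3): a world point X has camera coordinates R X + t. Camera axes: x right, y down, z forward; pixel columns grow to the right and rows downward; lengths in m; the calibration is good to about 2 mm. A picture is of the moment at which its call begins. camera_info takes no time and is no camera call.
- workorder.sign_off(): hands the job in, once; it reports no verdict.
The state is a dict: "t": time; "qpos": joint angles; "qvel": joint speeds; "joint_efforts": joint torques, N m; "ee_pos": TCP position; "tcp_rot": TCP orientation; "contact_force": force on the tool from outside, world axes, zero at the start; "wrist_torque": the same for the moment, N m; "grip_width": finger opening in m.
Only numpy, scipy, OpenCV 4.12 (cv2) and the standard library are available. Lean on these libraries where they do the work, as an engineer would, in place of code of your own. Each camera call takes 0.05 s, during which the arm holds its last target.

## Task

Complete the four medicine kits: pick out the slim white dropper bottles and stand each one upright in the empty well of the kit tray that has the colour of its cap, flat on the well's floor beside the blister card. Set them down gently rather than dropping them, don't knock any over, and leave the wide jars where they are, even though their lids have the same colours.

Things in the scene. Friction and masses are not known exactly. Their poses are not given: they have to be found in the camera images.
- bottle_red_mid (a point): Dropper bottle with red cap: slim round white bottle, 32 mm diameter up to 58 mm height, narrowing to a red pointed cap 24 mm wide; 88 mm tall in all, about 60 g, standing loose and upright on the table. The point is on its axis, half-way up (44 mm above its underside); z is up along the bottle.
- bottle_blue_mid (a point): Dropper bottle with blue cap: slim round white bottle, 32 mm diameter up to 58 mm height, narrowing to a blue pointed cap 24 mm wide; 88 mm tall in all, about 60 g, standing loose and upright on the table. The point is on its axis, half-way up (44 mm above its underside); z is up along the bottle.
- bottle_yellow_mid (a point): Dropper bottle with yellow cap: slim round white bottle, 32 mm diameter up to 58 mm height, narrowing to a yellow pointed cap 24 mm wide; 88 mm tall in all, about 60 g, standing loose and upright on the table. The point is on its axis, half-way up (44 mm above its underside); z is up along the bottle.
- bottle_green_mid (a point): Dropper bottle with green cap: slim round white bottle, 32 mm diameter up to 58 mm height, narrowing to a green pointed cap 24 mm wide; 88 mm tall in all, about 60 g, standing loose and upright on the table. The point is on its axis, half-way up (44 mm above its underside); z is up along the bottle.
- well_red (a point): Empty bottle well of the red kit tray. The tray is a fixed, low red tray, 58 x 126 mm, walls 14 mm high and 4 mm thick, with two compartments: one already holds a foil blister card, the other (the well, 50 mm along x by 52 mm along y inside) is empty. The point is the centre of the well's floor, 4 mm above the table. y runs along the tray's long side, away from the blister card; z is up. The tray's own centre is 33 mm from the point along -y.
- well_blue (a point): Empty bottle well of the blue kit tray. The tray is a fixed, low blue tray, 58 x 126 mm, walls 14 mm high and 4 mm thick, with two compartments: one already holds a foil blister card, the other (the well, 50 mm along x by 52 mm along y inside) is empty. The point is the centre of the well's floor, 4 mm above the table. y runs along the tray's long side, away from the blister card; z is up. The tray's own centre is 33 mm from the point along -y.
- well_yellow (a point): Empty bottle well of the yellow kit tray. The tray is a fixed, low yellow tray, 58 x 126 mm, walls 14 mm high and 4 mm thick, with two compartments: one already holds a foil blister card, the other (the well, 50 mm along x by 52 mm along y inside) is empty. The point is the centre of the well's floor, 4 mm above the table. y runs along the tray's long side, away from the blister card; z is up. The tray's own centre is 33 mm from the point along -y.
- well_green (a point): Empty bottle well of the green kit tray. The tray is a fixed, low green tray, 58 x 126 mm, walls 14 mm high and 4 mm thick, with two compartments: one already holds a foil blister card, the other (the well, 50 mm along x by 52 mm along y inside) is empty. The point is the centre of the well's floor, 4 mm above the table. y runs along the tray's long side, away from the blister card; z is up. The tray's own centre is 33 mm from the point along -y.
- jar_red_mid (a point): Wide squat white jar with a flat red lid, 54 mm across and 62 mm tall, about 90 g, standing loose among the bottles: not a dropper bottle, to be left alone. The point is on its axis half-way up (31 mm above its underside); z is up.
- jar_blue_mid (a point): Wide squat white jar with a flat blue lid, 54 mm across and 62 mm tall, about 90 g, standing loose among the bottles: not a dropper bottle, to be left alone. The point is on its axis half-way up (31 mm above its underside); z is up.
Things that resemble listed ones, but are neither listed nor needed, are in the scene too. What is shaped like the part that bears bottle_yellow_mid but orange is not meant. What is shaped like the part that bears bottle_red_mid but purple is not meant.

How it is judged:
By the outcome, as a careful person would: the job done as asked, in the order asked, and still so for the second after the job is handed in, with the robot touching nothing.
It also fails if it takes over 99 s, if anything falls off the work surface, if the arm or the gripper's body presses on something with over 40 N, if the wrist force passes 120 N, or if a joint passes its speed limit or range.

## Working session

There is one attempt and no reset: what is moved stays moved. The work goes in short steps, Python scripts to look and compute and a tool call to move; the robot and the scene stay as the last step left them, time stands still between calls to the robot, and variables do not carry over. Pictures are saved under pics/ and viewed, and the job is handed in when it is done.

Besides the shell and the picture viewer there is one more tool, called as name([rows], argument=value, ...), one row to a line, values as JSON. step_arm: Moves the arm, as the interface text tells. Its arguments: {"type":"object","properties":{"motion":{"type":"array","items":{"type":"object","properties":{"tx":{"type":"number"},"ty":{"type":"number"},"tz":{"type":"number"},"rx":{"type":"number"},"ry":{"type":"number"},"rz":{"type":"number"},"gripper":{"type":"number"}}}},"force":{"type":"number"}},"required":["motion"]}

```bash
mkdir -p pics; ls
python3 - <<'E'
from cell import readout, viewer, workorder
import cv2,numpy as np
s=readout.sense(); print(s['t'],s['ee_pos'],s['tcp_rot'],s['grip_width'])
for n in('scene','top'):
    p,d=viewer.get_image(n); cv2.imwrite(f'pics/{n}0.png',p[:,:,::-1]); np.savez(f'{n}0.npz',p=p,d=d)
    c=viewer.camera_info(n); print(n,c, 'pos',-np.array(c['R']).T@c['t'])
E
```

```text
pics
0.0 [0.13741032 0.53221408 0.22908383] [[ 2.50089296e-01 -4.20341347e-04 -9.68222685e-01]
 [ 9.68222041e-01 -1.12332766e-03  2.50089618e-01]
 [-1.19275433e-03 -9.99999281e-01  1.26051532e-04]] 0.09266355887071862
scene {'camera_matrix': array([[395.20140111,   0.        , 278.14388374],
       [  0.        , 395.20140111, 213.40059166],
       [  0.        ,   0.        ,   1.        ]]), 'R': array([[ 0.28629764,  0.95809997,  0.00883749],
       [ 0.64552773, -0.18606295, -0.74072568],
       [-0.70804493,  0.21777286, -0.67174948]]), 't': array([-0.15368916, -0.27888022,  1.38026758])} pos [ 1.20131721 -0.20522451  0.72197852]
top {'camera_matrix': array([[508.64644248,   0.        , 278.19299656],
       [  0.        , 508.64644248, 206.59797746],
       [  0.        ,   0.        ,   1.        ]]), 'R': array([[-0.02765373, -0.999081  , -0.03274807],
       [-0.99299522,  0.03122053, -0.11395513],
       [ 0.11487282,  0.02936739, -0.99294602]]), 't': array([0.01696664, 0.55144914, 1.00510066])} pos [ 0.43259681 -0.02978267  1.06140678]
```

View pics/scene0.png

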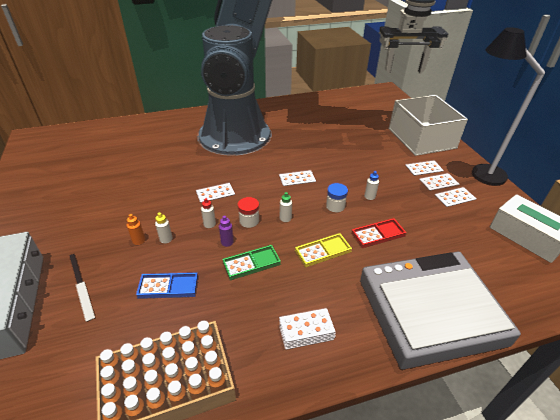

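View pics/top0.png

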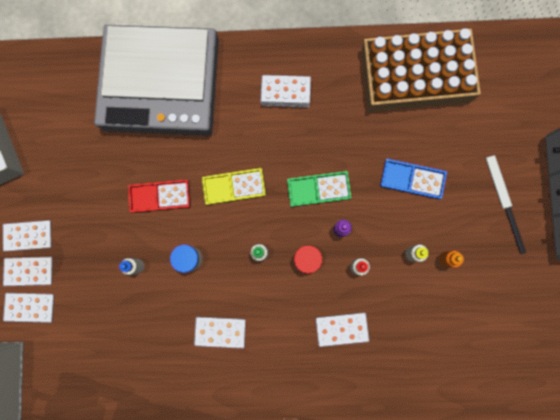

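```bash
cat > h.py <<'E'
import cv2,numpy as np
from cell import readout, viewer, workorder
H={'red':[(0,7),(172,180)],'yellow':[(23,35)],'green':[(50,80)],'blue':[(100,122)],'purple':[(125,150)],'orange':[(9,17)]}
def mask(p,c):
    h=cv2.cvtColor(p,cv2.COLOR_RGB2HSV); m=0
    for a,b in H[c]: m=m|cv2.inRange(h,(a,150 if c!='purple' else 90,70),(b,255,255))
    return m
def ray(n,uv,z):
    c=viewer.camera_info(n); R=np.array(c['R']);o=-R.T@c['t']
    uv=np.atleast_2d(np.array(uv,float)); d=np.c_[uv,np.ones(len(uv))]@np.linalg.inv(c['camera_matrix']).T@R
    return o+d*((z-o[2])/d[:,2])[:,None]
def blobs(p,c,amin=25):
    n,l,s,ce=cv2.connectedComponentsWithStats(mask(p,c))
    return [(s[i,4],ce[i],l==i) for i in range(1,n) if s[i,4]>=amin]
E
python3 - <<'E'
from h import *
for n in('top','scene'):
    p=np.load(n+'0.npz')['p']
    for c in H:
        for a,ce,m in blobs(p,c):
            pts=np.argwhere(m)[:,::-1].astype(np.float32)
            w=ray(n,pts,0.014)[:,:2].astype(np.float32)
            r=cv2.minAreaRect(w*1000)
            print(n,c,a,ce.round(1),'z.075',ray(n,ce,.075)[0][:2].round(4),'z.062',ray(n,ce,.062)[0][:2].round(4),'rect',np.round(r[0],1),np.round(r[1],1),round(r[2],1))
E
```

```text
top red 1127 [149.7 196.3] z.075 [0.5751 0.2525] z.062 [0.577  0.2562] rect [584.9 251.5] [ 63.1 131.6] 3.5
top red 702 [307.6 258.9] z.075 [ 0.4435 -0.0545] z.062 [ 0.4437 -0.0549] rect [443.1 -55.8] [59.3 59. ] 88.3
top red 84 [361.7 266.5] z.075 [ 0.4262 -0.1576] z.062 [ 0.4261 -0.1592] rect [ 425.7 -166. ] [20.3 18.2] 88.4
top yellow 1099 [224.5 187. ] z.075 [0.5889 0.104 ] z.062 [0.5909 0.1058] rect [600.6  93.8] [ 61.9 129.8] 7.0
top yellow 105 [421.8 252.5] z.075 [ 0.4495 -0.2733] z.062 [ 0.4498 -0.2765] rect [ 450.6 -288.7] [24.4 18.2] 88.4
top green 57 [258.  252.1] z.075 [0.4593 0.0409] z.062 [0.4597 0.0418] rect [461.2  45.3] [16.5 16.4] 88.4
top blue 950 [402.5 176.6] z.075 [ 0.598  -0.2447] z.062 [ 0.6001 -0.2476] rect [ 603.3 -279.3] [125.3  58.1] 75.8
top blue 569 [184.  258.4] z.075 [0.4513 0.1852] z.062 [0.4516 0.188 ] rect [453.2 198.5] [54.  53.5] 89.5
top blue 86 [125.1 266. ] z.075 [0.4397 0.3007] z.062 [0.4398 0.305 ] rect [440.2 321.2] [21.1 16.4] 88.4
top purple 206 [342.6 227.5] z.075 [ 0.5022 -0.1241] z.062 [ 0.5031 -0.1254] rect [ 506.4 -129.8] [30.7 31. ] 
[... 5634 characters left out ...]
cene orange 111 [133.3 389.7] z.075 [ 0.8634 -0.3445] z.062 [ 0.8566 -0.3473] rect [ 830.8 -358.6] [24.4 31.4] 18.1
scene orange 144 [176.5 395.6] z.075 [ 0.8929 -0.2781] z.062 [ 0.8867 -0.2796] rect [ 862.4 -284.4] [29.4 31.5] 12.6
scene orange 121 [112.7 396.3] z.075 [ 0.8651 -0.3765] z.062 [ 0.8584 -0.3799] rect [ 832.5 -394.2] [26.1 31.2] 25.1
scene orange 143 [156.1 402. ] z.075 [ 0.8939 -0.3102] z.062 [ 0.8877 -0.3123] rect [ 861.9 -320.7] [26.4 31.3] 16.7
scene orange 168 [134.8 409.9] z.075 [ 0.8969 -0.3431] z.062 [ 0.8908 -0.3459] rect [ 866.7 -355.2] [31.3 31.3] 24.3
scene orange 111 [114.6 414.2] z.075 [ 0.8947 -0.3733] z.062 [ 0.8885 -0.3766] rect [ 865.8 -392.1] [25.  30.9] 28.4
```

Run:
```python
from h import *
def cloud(n):
    f=np.load(n+'0.npz');d=f['d'];c=viewer.camera_info(n);v,u=np.indices(d.shape)
    P=np.stack([u,v,np.ones_like(u)],-1)@np.linalg.inv(c['camera_matrix']).T*d[...,None]
    return (P-c['t'])@np.array(c['R'])
g={'red':(.426,-.158),'yellow':(.4495,-.274),'green':(.459,.041),'blue':(.44,.301),'purple':(.497,-.124),'orange':(.43,-.345)}
for n in('top','scene'):
  X=cloud(n)
  for c,(x,y) in g.items():
    m=(np.hypot(X[...,0]-x,X[...,1]-y)<.035)
    S=X[m]
    for a,b in((.03,.057),(.05,.062),(.068,.1)):
        Q=S[(S[:,2]>a)&(S[:,2]<b)]
        if len(Q)>4:
            r=cv2.minEnclosingCircle((Q[:,:2]*1000).astype(np.float32)); print(n,c,(a,b),len(Q),Q.mean(0).round(4),np.round(r[0],1),round(r[1],1),Q[:,2].max().round(4))
p=np.load('top0.npz')['p']; h=cv2.cvtColor(p,cv2.COLOR_RGB2HSV)
print(h[190,300],h[253,258],h[246,342],h[258,454])
z=np.vstack([cv2.resize(p[230:290,100:280],None,fx=4,fy=4),cv2.resize(p[230:290,300:480],None,fx=4,fy=4)]); cv2.imwrite('pics/crop.png',z[:,:,::-1])
```

```text
top red (0.03, 0.057) 38 [ 0.4281 -0.1486  0.0478] [ 426.6 -157.9] 15.6 0.0569
top red (0.05, 0.062) 82 [ 0.4266 -0.1555  0.0581] [ 426.7 -158.4] 15.6 0.0619
top red (0.068, 0.1) 117 [ 0.4265 -0.1581  0.0776] [ 426.2 -158.6] 11.7 0.0902
top yellow (0.03, 0.057) 61 [ 0.4496 -0.2627  0.0455] [ 450.  -273.1] 15.8 0.057
top yellow (0.05, 0.062) 77 [ 0.4496 -0.2682  0.0584] [ 449.9 -273.4] 15.8 0.062
top yellow (0.068, 0.1) 119 [ 0.4498 -0.2719  0.0776] [ 449.8 -273.5] 11.5 0.0903
top green (0.03, 0.057) 26 [0.4588 0.0357 0.0505] [460.   40.4] 15.8 0.057
top green (0.05, 0.062) 80 [0.4591 0.0401 0.0589] [460.   40.4] 15.8 0.0618
top green (0.068, 0.1) 112 [0.46   0.0402 0.0777] [460.2  40.3] 11.4 0.0891
top blue (0.03, 0.057) 71 [0.4396 0.2892 0.0449] [440.7 297.6] 15.4 0.057
top blue (0.05, 0.062) 81 [0.4401 0.294  0.0579] [439.8 300. ] 15.9 0.0619
top blue (0.068, 0.1) 114 [0.4401 0.2989 0.0773] [440.  300.4] 11.6 0.0906
top purple (0.03, 0.057) 27 [ 0.4983 -0.118   0.0492] [ 503.7 -127.2] 16.1 0.0569
top purple (0.05, 0.062) 84 [ 0.5019 -0.1254  0.0585] [ 504.1 -127.2] 16.0 0.062
top p
[... 1140 characters left out ...]
0.05, 0.062) 56 [0.4489 0.2979 0.0561] [443.2 302.2] 14.9 0.0616
scene blue (0.068, 0.1) 50 [0.4449 0.301  0.0765] [443.5 302.6] 12.2 0.0875
scene purple (0.03, 0.057) 114 [ 0.5165 -0.1262  0.0446] [ 507.2 -125.1] 15.8 0.0569
scene purple (0.05, 0.062) 71 [ 0.5146 -0.1266  0.0563] [ 507.6 -126.1] 15.2 0.0619
scene purple (0.068, 0.1) 68 [ 0.5098 -0.1253  0.0758] [ 507.9 -125.1] 12.3 0.0886
scene orange (0.03, 0.057) 129 [ 0.4489 -0.3357  0.045 ] [ 440.4 -337.2] 16.4 0.0569
scene orange (0.05, 0.062) 80 [ 0.4469 -0.3361  0.0562] [ 440.4 -337.2] 16.4 0.0617
scene orange (0.068, 0.1) 69 [ 0.442  -0.3373  0.0759] [ 439.9 -337.4] 11.4 0.0875
[ 67 147 200] [ 68 152 159] [ 11 149 106] [ 16 233 204]
```

View pics/crop.png

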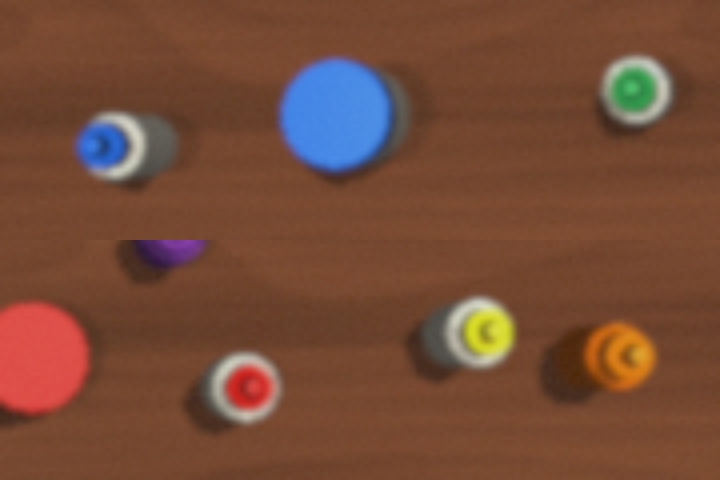

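```bash
sed -i "s/150 if c!='purple' else 90/{'purple':90,'green':115}.get(c,150)/" h.py
python3 - <<'E'
from h import *
def cloud(n):
    f=np.load(n+'0.npz');d=f['d'];c=viewer.camera_info(n);v,u=np.indices(d.shape)
    P=np.stack([u,v,np.ones_like(u)],-1)@np.linalg.inv(c['camera_matrix']).T*d[...,None]
    return (P-c['t'])@np.array(c['R'])
g={'red':(.587,.252),'yellow':(.603,.094),'green':(.60,-.083),'blue':(.604,-.279)}
for n in('top','scene'):
  X=cloud(n); p=np.load(n+'0.npz')['p']
  for c,(x,y) in g.items():
    m=(np.hypot(X[...,0]-x,X[...,1]-y)<.085); S=X[m]
    Q=S[(S[:,2]>.007)]
    r=cv2.minAreaRect((Q[:,:2]*1000).astype(np.float32))
    # colour: well side
    mm=(mask(p,c)>0)&m; hull=(X[mm][:,:2]).mean(0)
    b=max(blobs(p,c),key=lambda t:t[0]*(np.hypot(*(ray(n,t[1],.01)[0][:2]-(x,y)))<.06))
    w=ray(n,np.argwhere(b[2])[:,::-1],.014)[:,:2]; r2=cv2.minAreaRect((w*1000).astype(np.float32))
    print(n,c,len(Q),Q[:,2].max().round(4),'depth',np.round(r[0],1),np.round(r[1],1),round(r[2],1),'col',np.round(r2[0],1),np.round(r2[1],1),round(r2[2],1),'colmean',hull.round(4))
E
```

```text
top red 832 0.0192 depth [585.6 251.6] [ 59.2 126.8] 3.5 col [584.9 251.5] [ 63.1 131.6] 3.5 colmean [0.5851 0.2722]
top yellow 824 0.0188 depth [600.8  93.7] [ 58.7 126. ] 6.9 col [600.6  93.8] [ 61.9 129.8] 7.0 colmean [0.5997 0.1133]
top green 838 0.0189 depth [571.7 -86.6] [ 94.8 125.9] 5.7 col [588.6 -83.5] [ 58.7 126.2] 5.8 colmean [ 0.5877 -0.063 ]
top blue 915 0.0193 depth [ 604.6 -281.4] [126.6  60. ] 75.7 col [ 603.3 -279.3] [125.3  58.1] 75.8 colmean [ 0.6094 -0.2594]
scene red 428 0.0159 depth [587.3 253.7] [ 61.  126.7] 3.4 col [593.1 249.2] [ 70.  134.9] 3.8 colmean [0.5873 0.2647]
scene yellow 485 0.0152 depth [602.9  95.5] [ 60.4 126.9] 6.6 col [607.9  93.2] [ 67.3 130.3] 6.7 colmean [0.601 0.108]
scene green 484 0.0146 depth [591.4 -82.6] [ 61.3 126.2] 5.3 col [596.  -83.7] [ 63.5 126.2] 5.8 colmean [ 0.5875 -0.0658]
scene blue 577 0.0156 depth [ 606.6 -278.7] [126.   62.1] 76.3 col [ 608.1 -278.8] [125.1  57.6] 75.8 colmean [ 0.6088 -0.2601]
```

step_arm([
  {"tx": -0.0186,"tz": -0.044,"ry": -0.032,"gripper": 0.06},
  {"tx": -0.0372,"tz": -0.088,"ry": -0.063,"gripper": 0.06},
  {"tx": -0.0558,"tz": -0.132,"ry": -0.095,"gripper": 0.06},
  {"tx": -0.0743,"tz": -0.176,"ry": -0.126,"gripper": 0.06},
  {"tx": -0.0929,"tz": -0.22,"ry": -0.158,"gripper": 0.06},
  {"tx": -0.1115,"tz": -0.264,"ry": -0.19,"gripper": 0.06},
  {"tx": -0.13,"tz": -0.308,"ry": -0.221,"gripper": 0.06},
  {"tx": -0.1486,"tz": -0.352,"ry": -0.2527,"gripper": 0.06},
])

```text
$.motion[0]: bad value
```

step_arm([
  {},
  {},
])

```text
$.motion[0]: bad value
```

```bash
cat > st.py <<'E'
from cell import readout
import numpy as np
s=readout.sense(); print(s['t'],s['ee_pos'].round(4) if hasattr(s['ee_pos'],'round') else s['ee_pos'],np.round(s['tcp_rot'],3).tolist(),round(float(s['grip_width']),4),np.round(s['contact_force'],2),np.round(s['qpos'],2))
E
python3 st.py
```

```text
0.1 [0.1375 0.5322 0.2292] [[0.25, -0.0, -0.968], [0.968, -0.001, 0.25], [-0.001, -1.0, 0.0]] 0.093 [ 0.22 -0.04 -0.03] [ 1.23  0.35  1.65 -0.    1.14 -0.08]
```

step_arm([
  {"tx": -0.0186,"ty": 0,"tz": -0.044,"rx": 0,"ry": -0.032,"rz": 0,"gripper": 0.06},
  {"tx": -0.0372,"ty": 0,"tz": -0.088,"rx": 0,"ry": -0.063,"rz": 0,"gripper": 0.06},
  {"tx": -0.0558,"ty": 0,"tz": -0.132,"rx": 0,"ry": -0.095,"rz": 0,"gripper": 0.06},
  {"tx": -0.0743,"ty": 0,"tz": -0.176,"rx": 0,"ry": -0.126,"rz": 0,"gripper": 0.06},
  {"tx": -0.0929,"ty": 0,"tz": -0.22,"rx": 0,"ry": -0.158,"rz": 0,"gripper": 0.06},
  {"tx": -0.1115,"ty": 0,"tz": -0.264,"rx": 0,"ry": -0.19,"rz": 0,"gripper": 0.06},
  {"tx": -0.13,"ty": 0,"tz": -0.308,"rx": 0,"ry": -0.221,"rz": 0,"gripper": 0.06},
  {"tx": -0.1486,"ty": 0,"tz": -0.352,"rx": 0,"ry": -0.2527,"rz": 0,"gripper": 0.06},
])

```text
t: 0.9
ee_pos: [0.4424, 0.299, 0.2295]
tcp_rot: [[-0.001, -0.0, -1.0], [1.0, -0.0, -0.001], [-0.0, -1.0, 0.0]]
contact_force: [0.2, 1.9, -0.2]
grip_width: 0.0595
```

step_arm([
  {"tx": 0,"ty": 0.04,"tz": 0,"rx": 0,"ry": 0,"rz": 0,"gripper": 0.06},
  {"tx": 0,"ty": 0.08,"tz": 0,"rx": 0,"ry": 0,"rz": 0,"gripper": 0.06},
  {"tx": 0,"ty": 0.11,"tz": 0,"rx": 0,"ry": 0,"rz": 0,"gripper": 0.06},
  {"tx": 0,"ty": 0.11,"tz": 0,"rx": 0,"ry": 0,"rz": 0,"gripper": 0.06},
])

```text
t: 1.3
ee_pos: [0.4392, 0.2993, 0.1161]
tcp_rot: [[0.0, -0.006, -1.0], [1.0, -0.003, 0.0], [-0.003, -1.0, 0.006]]
contact_force: [1.0, -0.4, 0.6]
grip_width: 0.0598
```

```bash
python3 - <<'E'
from h import *
p,d=viewer.get_image('scene'); cv2.imwrite('pics/s1.png',cv2.resize(p[100:260,280:450],None,fx=4,fy=4)[:,:,::-1])
p,d=viewer.get_image('top'); cv2.imwrite('pics/t1.png',cv2.resize(p[200:330,60:220],None,fx=4,fy=4)[:,:,::-1])
E
python3 st.py
```

```text
1.4 [0.4413 0.3007 0.1202] [[0.0, -0.0, -1.0], [1.0, -0.0, 0.0], [-0.0, -1.0, 0.0]] 0.06 [ 0.29 -0.45  0.7 ] [ 0.51  0.46  1.79 -0.    0.89 -1.06]
```

View pics/s1.png

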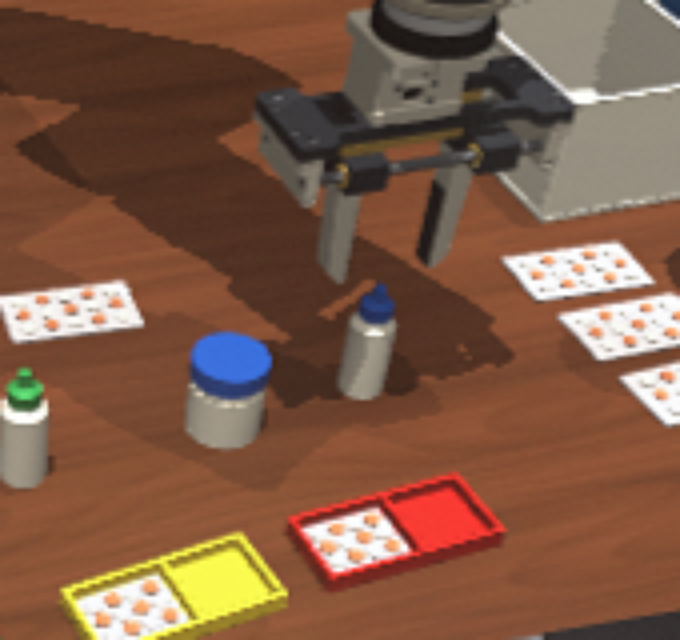

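View pics/t1.png

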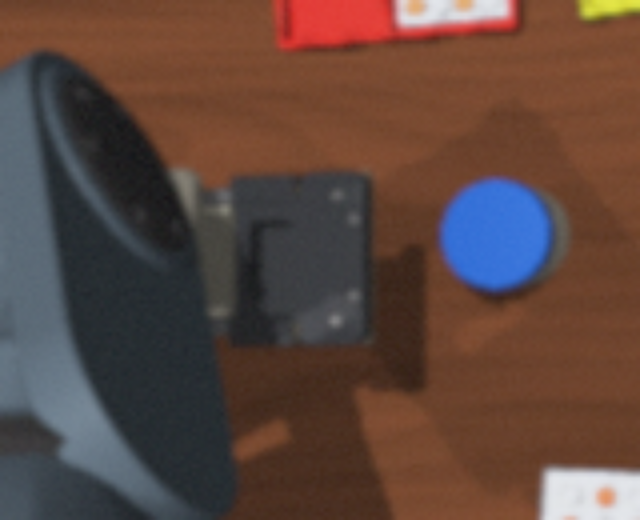

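step_arm([
  {"tx": 0,"ty": 0.03,"tz": 0,"rx": 0,"ry": 0,"rz": 0,"gripper": 0.06},
  {"tx": 0,"ty": 0.06,"tz": 0,"rx": 0,"ry": 0,"rz": 0,"gripper": 0.06},
  {"tx": 0,"ty": 0.08,"tz": 0,"rx": 0,"ry": 0,"rz": 0,"gripper": 0.06},
  {"tx": 0,"ty": 0.09,"tz": 0,"rx": 0,"ry": 0,"rz": 0,"gripper": 0.06},
  {"tx": 0,"ty": 0.09,"tz": 0,"rx": 0,"ry": 0,"rz": 0,"gripper": 0.05},
  {"tx": 0,"ty": 0.09,"tz": 0,"rx": 0,"ry": 0,"rz": 0,"gripper": 0.043},
  {"tx": 0,"ty": 0.09,"tz": 0,"rx": 0,"ry": 0,"rz": 0,"gripper": 0.038},
  {"tx": 0,"ty": 0.09,"tz": 0,"rx": 0,"ry": 0,"rz": 0,"gripper": 0.034},
], force=15)

```text
t: 2.2
ee_pos: [0.4417, 0.3009, 0.0306]
tcp_rot: [[0.0, 0.001, -1.0], [1.0, 0.001, 0.0], [0.001, -1.0, -0.001]]
contact_force: [0.1, -0.8, -0.3]
grip_width: 0.0356
```

step_arm([
  {"tx": 0,"ty": 0,"tz": 0,"rx": 0,"ry": 0,"rz": 0,"gripper": 0.03},
  {"tx": 0,"ty": 0,"tz": 0,"rx": 0,"ry": 0,"rz": 0,"gripper": 0.025},
  {"tx": 0,"ty": 0,"tz": 0,"rx": 0,"ry": 0,"rz": 0,"gripper": 0.02},
  {"tx": 0,"ty": 0,"tz": 0,"rx": 0,"ry": 0,"rz": 0,"gripper": 0.02},
])

```text
t: 2.6
ee_pos: [0.4416, 0.3008, 0.0303]
tcp_rot: [[0.0, 0.001, -1.0], [1.0, 0.001, 0.0], [0.001, -1.0, -0.001]]
contact_force: [-1.3, 0.3, 6.5]
grip_width: 0.0315
```

step_arm([
  {"tx": 0,"ty": -0.005,"tz": 0,"rx": 0,"ry": 0,"rz": 0,"gripper": 0.02},
  {"tx": 0,"ty": -0.02,"tz": 0,"rx": 0,"ry": 0,"rz": 0,"gripper": 0.02},
  {"tx": 0,"ty": -0.045,"tz": 0,"rx": 0,"ry": 0,"rz": 0,"gripper": 0.02},
  {"tx": 0,"ty": -0.075,"tz": 0,"rx": 0,"ry": 0,"rz": 0,"gripper": 0.02},
  {"tx": 0,"ty": -0.105,"tz": 0,"rx": 0,"ry": 0,"rz": 0,"gripper": 0.02},
  {"tx": 0,"ty": -0.13,"tz": 0,"rx": 0,"ry": 0,"rz": 0,"gripper": 0.02},
  {"tx": 0,"ty": -0.145,"tz": 0,"rx": 0,"ry": 0,"rz": 0,"gripper": 0.02},
  {"tx": 0,"ty": -0.15,"tz": 0,"rx": 0,"ry": 0,"rz": 0,"gripper": 0.02},
])

```text
t: 3.4
ee_pos: [0.4416, 0.3008, 0.1813]
tcp_rot: [[0.0, 0.002, -1.0], [1.0, 0.001, 0.0], [0.001, -1.0, -0.002]]
contact_force: [-1.1, -0.1, -0.8]
grip_width: 0.0315
```

step_arm([
  {"tx": -0.014,"ty": 0,"tz": -0.005,"rx": 0,"ry": 0,"rz": 0,"gripper": 0.02},
  {"tx": -0.042,"ty": 0,"tz": -0.014,"rx": 0,"ry": 0,"rz": 0,"gripper": 0.02},
  {"tx": -0.078,"ty": 0,"tz": -0.025,"rx": 0,"ry": 0,"rz": 0,"gripper": 0.02},
  {"tx": -0.116,"ty": 0,"tz": -0.037,"rx": 0,"ry": 0,"rz": 0,"gripper": 0.02},
  {"tx": -0.154,"ty": 0,"tz": -0.049,"rx": 0,"ry": 0,"rz": 0,"gripper": 0.02},
  {"tx": -0.192,"ty": 0,"tz": -0.061,"rx": 0,"ry": 0,"rz": 0,"gripper": 0.02},
  {"tx": -0.23,"ty": 0,"tz": -0.073,"rx": 0,"ry": 0,"rz": 0,"gripper": 0.02},
  {"tx": -0.268,"ty": 0,"tz": -0.085,"rx": 0,"ry": 0,"rz": 0,"gripper": 0.02},
])

```text
t: 4.2
ee_pos: [0.5256, 0.03, 0.1784]
tcp_rot: [[0.0, -0.002, -1.0], [1.0, -0.0, 0.0], [-0.0, -1.0, 0.002]]
contact_force: [-0.2, -0.9, -0.9]
grip_width: 0.0317
```

step_arm([
  {"tx": -0.04,"ty": 0,"tz": -0.013,"rx": 0,"ry": 0,"rz": 0,"gripper": 0.02},
  {"tx": -0.08,"ty": 0,"tz": -0.025,"rx": 0,"ry": 0,"rz": 0,"gripper": 0.02},
  {"tx": -0.12,"ty": 0,"tz": -0.037,"rx": 0,"ry": 0,"rz": 0,"gripper": 0.02},
  {"tx": -0.16,"ty": 0,"tz": -0.05,"rx": 0,"ry": 0,"rz": 0,"gripper": 0.02},
  {"tx": -0.2,"ty": 0,"tz": -0.062,"rx": 0,"ry": 0,"rz": 0,"gripper": 0.02},
  {"tx": -0.235,"ty": 0,"tz": -0.074,"rx": 0,"ry": 0,"rz": 0,"gripper": 0.02},
  {"tx": -0.265,"ty": 0,"tz": -0.083,"rx": 0,"ry": 0,"rz": 0,"gripper": 0.02},
  {"tx": -0.28,"ty": 0,"tz": -0.087,"rx": 0,"ry": 0,"rz": 0,"gripper": 0.02},
])

```text
t: 5.0
ee_pos: [0.6123, -0.2504, 0.1779]
tcp_rot: [[0.002, -0.002, -1.0], [1.0, 0.001, 0.002], [0.001, -1.0, 0.002]]
contact_force: [0.3, -0.2, -0.3]
grip_width: 0.0316
```

step_arm([
  {"tx": 0,"ty": 0,"tz": 0,"rx": 0,"ry": 0,"rz": 0,"gripper": 0.02},
  {"tx": 0,"ty": 0,"tz": 0,"rx": 0,"ry": 0,"rz": 0,"gripper": 0.02},
])

```text
t: 5.2
ee_pos: [0.6125, -0.2466, 0.1789]
tcp_rot: [[0.0, -0.001, -1.0], [1.0, 0.001, 0.0], [0.001, -1.0, 0.001]]
contact_force: [-0.5, 0.7, -1.2]
grip_width: 0.0316
```

```bash
python3 st.py
python3 - <<'E'
from h import *
p,d=viewer.get_image('scene'); cv2.imwrite('pics/s2.png',p[:,:,::-1])
E
```

```text
5.2 [ 0.6125 -0.2466  0.1789] [[0.0, -0.001, -1.0], [1.0, 0.001, 0.0], [0.001, -1.0, 0.001]] 0.0316 [-0.47  0.74 -1.19] [-0.45  0.6   1.39  0.    1.15 -2.02]
```

View pics/s2.png

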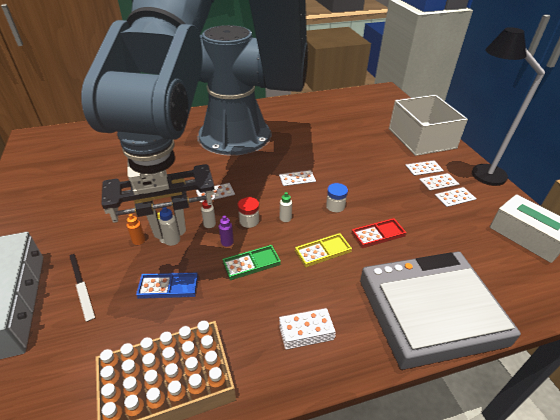

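step_arm([
  {"tx": 0,"ty": 0.01,"tz": -0.001,"rx": 0,"ry": 0,"rz": 0,"gripper": 0.02},
  {"tx": 0,"ty": 0.035,"tz": -0.001,"rx": 0,"ry": 0,"rz": 0,"gripper": 0.02},
  {"tx": 0,"ty": 0.065,"tz": -0.001,"rx": 0,"ry": 0,"rz": 0,"gripper": 0.02},
  {"tx": 0,"ty": 0.095,"tz": -0.001,"rx": 0,"ry": 0,"rz": 0,"gripper": 0.02},
  {"tx": 0,"ty": 0.12,"tz": -0.001,"rx": 0,"ry": 0,"rz": 0,"gripper": 0.02},
  {"tx": 0,"ty": 0.133,"tz": -0.001,"rx": 0,"ry": 0,"rz": 0,"gripper": 0.02},
  {"tx": 0,"ty": 0.139,"tz": -0.001,"rx": 0,"ry": 0,"rz": 0,"gripper": 0.02},
  {"tx": 0,"ty": 0.14,"tz": -0.001,"rx": 0,"ry": 0,"rz": 0,"gripper": 0.02},
])

```text
t: 6.05
ee_pos: [0.6142, -0.2471, 0.0396]
tcp_rot: [[-0.0, -0.0, -1.0], [1.0, 0.0, -0.0], [0.0, -1.0, 0.0]]
contact_force: [-0.1, -0.1, -0.5]
grip_width: 0.0316
```

step_arm([
  {"tx": 0,"ty": 0.001,"tz": 0,"rx": 0,"ry": 0,"rz": 0,"gripper": 0.02},
  {"tx": 0,"ty": 0.002,"tz": 0,"rx": 0,"ry": 0,"rz": 0,"gripper": 0.02},
  {"tx": 0,"ty": 0.003,"tz": 0,"rx": 0,"ry": 0,"rz": 0,"gripper": 0.02},
  {"tx": 0,"ty": 0.004,"tz": 0,"rx": 0,"ry": 0,"rz": 0,"gripper": 0.02},
  {"tx": 0,"ty": 0.005,"tz": 0,"rx": 0,"ry": 0,"rz": 0,"gripper": 0.02},
  {"tx": 0,"ty": 0.005,"tz": 0,"rx": 0,"ry": 0,"rz": 0,"gripper": 0.02},
])

```text
t: 6.65
ee_pos: [0.6141, -0.2474, 0.0346]
tcp_rot: [[0.0, -0.0, -1.0], [1.0, 0.0, 0.0], [0.0, -1.0, 0.0]]
contact_force: [-0.2, 1.0, -0.8]
grip_width: 0.0313
```

```bash
python3 st.py
python3 - <<'E'
from h import *
p,d=viewer.get_image('scene'); cv2.imwrite('pics/s3.png',cv2.resize(p[170:320,80:280],None,fx=4,fy=4)[:,:,::-1])
E
```

```text
6.65 [ 0.6141 -0.2474  0.0346] [[0.0, -0.0, -1.0], [1.0, 0.0, 0.0], [0.0, -1.0, 0.0]] 0.0313 [-0.17  0.99 -0.77] [-0.45  0.78  1.46 -0.    0.9  -2.02]
```

View pics/s3.png

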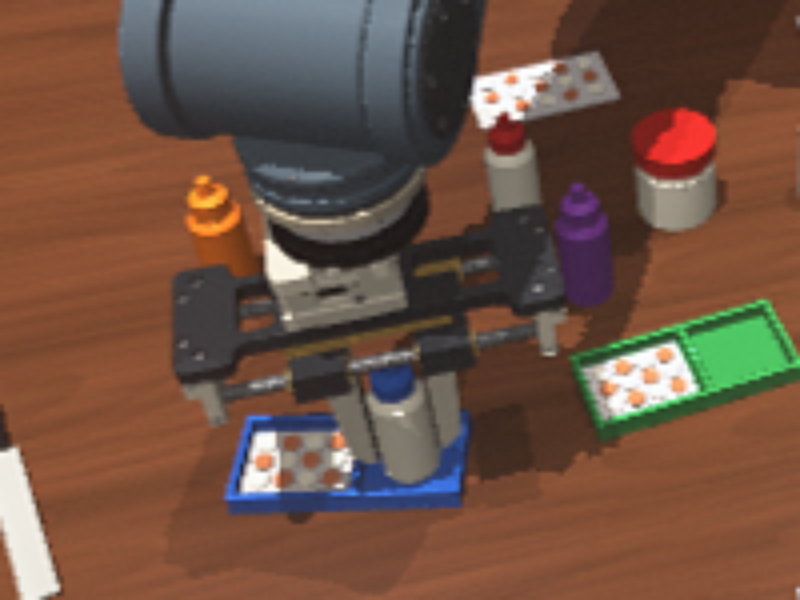

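step_arm([
  {"tx": 0,"ty": 0.0005,"tz": 0,"rx": 0,"ry": 0,"rz": 0,"gripper": 0.02},
  {"tx": 0,"ty": 0.0008,"tz": 0,"rx": 0,"ry": 0,"rz": 0,"gripper": 0.02},
  {"tx": 0,"ty": 0.001,"tz": 0,"rx": 0,"ry": 0,"rz": 0,"gripper": 0.02},
  {"tx": 0,"ty": 0.001,"tz": 0,"rx": 0,"ry": 0,"rz": 0,"gripper": 0.02},
])

```text
t: 7.1
ee_pos: [0.6142, -0.2475, 0.0343]
tcp_rot: [[0.0, 0.0, -1.0], [1.0, -0.0, 0.0], [-0.0, -1.0, -0.0]]
contact_force: [-3.4, 1.0, 6.5]
grip_width: 0.0317
```

step_arm([
  {"tx": 0,"ty": 0,"tz": 0,"rx": 0,"ry": 0,"rz": 0,"gripper": 0.034},
  {"tx": 0,"ty": 0,"tz": 0,"rx": 0,"ry": 0,"rz": 0,"gripper": 0.038},
  {"tx": 0,"ty": 0,"tz": 0,"rx": 0,"ry": 0,"rz": 0,"gripper": 0.046},
  {"tx": 0,"ty": 0,"tz": 0,"rx": 0,"ry": 0,"rz": 0,"gripper": 0.056},
  {"tx": 0,"ty": 0,"tz": 0,"rx": 0,"ry": 0,"rz": 0,"gripper": 0.06},
  {"tx": 0,"ty": 0,"tz": 0,"rx": 0,"ry": 0,"rz": 0,"gripper": 0.06},
])

```text
t: 7.7
ee_pos: [0.6141, -0.2474, 0.0336]
tcp_rot: [[0.0, -0.0, -1.0], [1.0, 0.0, 0.0], [0.0, -1.0, 0.0]]
contact_force: [0.1, -1.0, -0.4]
grip_width: 0.0597
```

step_arm([
  {"tx": 0,"ty": -0.01,"tz": 0,"rx": 0,"ry": 0,"rz": 0,"gripper": 0.06},
  {"tx": 0,"ty": -0.035,"tz": 0,"rx": 0,"ry": 0,"rz": 0,"gripper": 0.06},
  {"tx": 0,"ty": -0.065,"tz": 0,"rx": 0,"ry": 0,"rz": 0,"gripper": 0.06},
  {"tx": 0,"ty": -0.1,"tz": 0,"rx": 0,"ry": 0,"rz": 0,"gripper": 0.06},
  {"tx": 0,"ty": -0.13,"tz": 0,"rx": 0,"ry": 0,"rz": 0,"gripper": 0.06},
  {"tx": 0,"ty": -0.146,"tz": 0,"rx": 0,"ry": 0,"rz": 0,"gripper": 0.06},
  {"tx": 0,"ty": -0.146,"tz": 0,"rx": 0,"ry": 0,"rz": 0,"gripper": 0.06},
])

```text
t: 8.4
ee_pos: [0.615, -0.2478, 0.1821]
tcp_rot: [[0.0, 0.004, -1.0], [1.0, -0.002, 0.0], [-0.002, -1.0, -0.004]]
contact_force: [-0.4, 0.5, -0.7]
grip_width: 0.0604
```

```bash
python3 st.py
python3 - <<'E'
from h import *
p,d=viewer.get_image('scene'); cv2.imwrite('pics/s4.png',cv2.resize(p[170:320,80:280],None,fx=4,fy=4)[:,:,::-1])
E
```

```text
8.4 [ 0.615  -0.2478  0.1821] [[0.0, 0.004, -1.0], [1.0, -0.002, 0.0], [-0.002, -1.0, -0.004]] 0.0604 [-0.44  0.51 -0.68] [-0.45  0.6   1.38 -0.    1.16 -2.02]
```

View pics/s4.png

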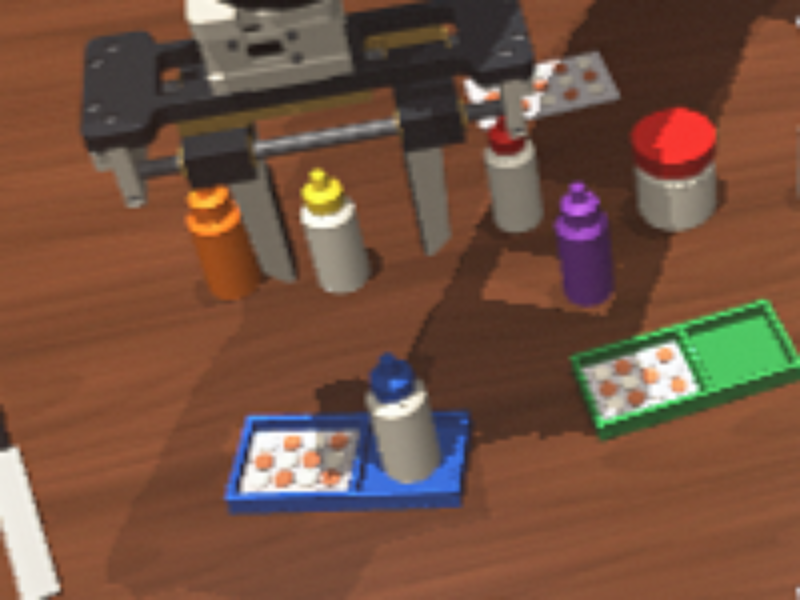

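step_arm([
  {"tx": -0.002,"ty": 0,"tz": 0.015,"rx": 0,"ry": 0,"rz": 0,"gripper": 0.052},
  {"tx": -0.008,"ty": 0,"tz": 0.05,"rx": 0,"ry": 0,"rz": 0,"gripper": 0.052},
  {"tx": -0.014,"ty": 0,"tz": 0.09,"rx": 0,"ry": 0,"rz": 0,"gripper": 0.052},
  {"tx": -0.02,"ty": 0,"tz": 0.13,"rx": 0,"ry": 0,"rz": 0,"gripper": 0.052},
  {"tx": -0.0245,"ty": 0,"tz": 0.155,"rx": 0,"ry": 0,"rz": 0,"gripper": 0.052},
  {"tx": -0.0245,"ty": 0,"tz": 0.1625,"rx": 0,"ry": 0,"rz": 0,"gripper": 0.052},
  {"tx": -0.0245,"ty": 0.02,"tz": 0.1625,"rx": 0,"ry": 0,"rz": 0,"gripper": 0.052},
  {"tx": -0.0245,"ty": 0.06,"tz": 0.1625,"rx": 0,"ry": 0,"rz": 0,"gripper": 0.052},
])

```text
t: 9.25
ee_pos: [0.4532, -0.2726, 0.1202]
tcp_rot: [[0.0, 0.004, -1.0], [1.0, -0.002, 0.0], [-0.002, -1.0, -0.004]]
contact_force: [1.2, 0.5, -1.0]
grip_width: 0.0521
```

step_arm([
  {"tx": 0,"ty": 0,"tz": 0,"rx": 0,"ry": 0,"rz": 0,"gripper": 0.052},
  {"tx": 0,"ty": 0,"tz": 0,"rx": 0,"ry": 0,"rz": 0,"gripper": 0.052},
])

```text
t: 9.45
ee_pos: [0.4518, -0.2715, 0.1193]
tcp_rot: [[-0.0, -0.002, -1.0], [1.0, 0.001, -0.0], [0.001, -1.0, 0.002]]
contact_force: [1.0, -1.0, 0.4]
grip_width: 0.0524
```

```bash
python3 st.py
python3 - <<'E'
from h import *
p,d=viewer.get_image('scene'); cv2.imwrite('pics/s5.png',cv2.resize(p[170:320,80:280],None,fx=4,fy=4)[:,:,::-1])
E
```

```text
9.45 [ 0.4518 -0.2715  0.1193] [[-0.0, -0.002, -1.0], [1.0, 0.001, -0.0], [0.001, -1.0, 0.002]] 0.0524 [ 1.03 -0.97  0.37] [-0.63  0.46  1.81  0.    0.88 -2.2 ]
```

View pics/s5.png

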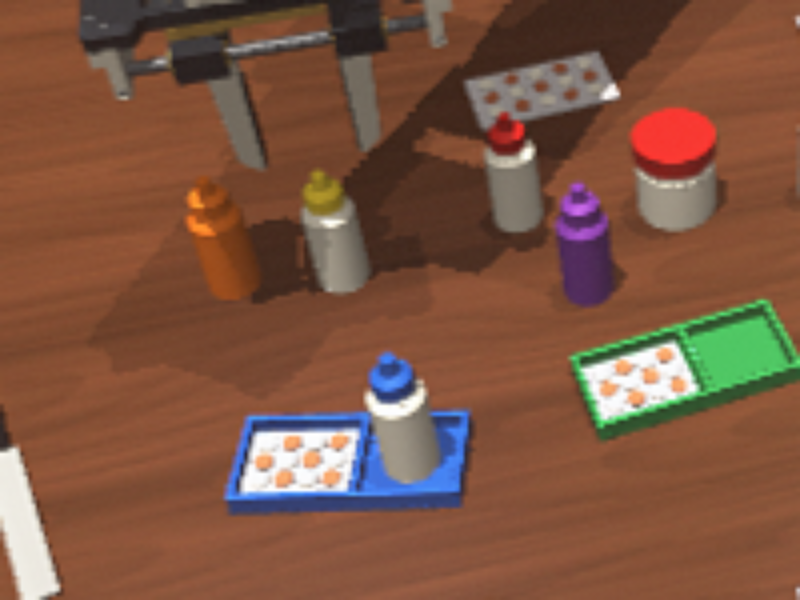

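step_arm([
  {"tx": 0,"ty": 0.03,"tz": 0,"rx": 0,"ry": 0,"rz": 0,"gripper": 0.052},
  {"tx": 0,"ty": 0.06,"tz": 0,"rx": 0,"ry": 0,"rz": 0,"gripper": 0.052},
  {"tx": 0,"ty": 0.08,"tz": 0,"rx": 0,"ry": 0,"rz": 0,"gripper": 0.052},
  {"tx": 0,"ty": 0.09,"tz": 0,"rx": 0,"ry": 0,"rz": 0,"gripper": 0.052},
  {"tx": 0,"ty": 0.09,"tz": 0,"rx": 0,"ry": 0,"rz": 0,"gripper": 0.048},
  {"tx": 0,"ty": 0.09,"tz": 0,"rx": 0,"ry": 0,"rz": 0,"gripper": 0.043},
  {"tx": 0,"ty": 0.09,"tz": 0,"rx": 0,"ry": 0,"rz": 0,"gripper": 0.038},
  {"tx": 0,"ty": 0.09,"tz": 0,"rx": 0,"ry": 0,"rz": 0,"gripper": 0.034},
])

```text
t: 10.3
ee_pos: [0.4521, -0.2722, 0.0306]
tcp_rot: [[0.0, 0.001, -1.0], [1.0, -0.001, 0.0], [-0.001, -1.0, -0.001]]
contact_force: [-0.1, 0.3, -0.9]
grip_width: 0.0353
```

step_arm([
  {"tx": 0,"ty": 0,"tz": 0,"rx": 0,"ry": 0,"rz": 0,"gripper": 0.03},
  {"tx": 0,"ty": 0,"tz": 0,"rx": 0,"ry": 0,"rz": 0,"gripper": 0.025},
  {"tx": 0,"ty": 0,"tz": 0,"rx": 0,"ry": 0,"rz": 0,"gripper": 0.02},
  {"tx": 0,"ty": 0,"tz": 0,"rx": 0,"ry": 0,"rz": 0,"gripper": 0.02},
])

```text
t: 10.7
ee_pos: [0.4519, -0.2721, 0.0303]
tcp_rot: [[0.0, 0.001, -1.0], [1.0, -0.0, 0.0], [-0.0, -1.0, -0.001]]
contact_force: [-0.3, -0.4, 7.1]
grip_width: 0.0317
```

step_arm([
  {"tx": 0,"ty": -0.005,"tz": 0,"rx": 0,"ry": 0,"rz": 0,"gripper": 0.02},
  {"tx": 0,"ty": -0.02,"tz": 0,"rx": 0,"ry": 0,"rz": 0,"gripper": 0.02},
  {"tx": 0,"ty": -0.045,"tz": 0,"rx": 0,"ry": 0,"rz": 0,"gripper": 0.02},
  {"tx": 0,"ty": -0.075,"tz": 0,"rx": 0,"ry": 0,"rz": 0,"gripper": 0.02},
  {"tx": 0,"ty": -0.105,"tz": 0,"rx": 0,"ry": 0,"rz": 0,"gripper": 0.02},
  {"tx": 0,"ty": -0.13,"tz": 0,"rx": 0,"ry": 0,"rz": 0,"gripper": 0.02},
  {"tx": 0,"ty": -0.145,"tz": 0,"rx": 0,"ry": 0,"rz": 0,"gripper": 0.02},
  {"tx": 0,"ty": -0.15,"tz": 0,"rx": 0,"ry": 0,"rz": 0,"gripper": 0.02},
])

```text
t: 11.5
ee_pos: [0.452, -0.2722, 0.1814]
tcp_rot: [[0.0, 0.002, -1.0], [1.0, -0.001, 0.0], [-0.001, -1.0, -0.002]]
contact_force: [1.3, 0.4, -1.4]
grip_width: 0.0314
```

step_arm([
  {"tx": 0.012,"ty": 0,"tz": -0.004,"rx": 0,"ry": 0,"rz": 0,"gripper": 0.02},
  {"tx": 0.036,"ty": 0,"tz": -0.013,"rx": 0,"ry": 0,"rz": 0,"gripper": 0.02},
  {"tx": 0.07,"ty": 0,"tz": -0.026,"rx": 0,"ry": 0,"rz": 0,"gripper": 0.02},
  {"tx": 0.106,"ty": 0,"tz": -0.039,"rx": 0,"ry": 0,"rz": 0,"gripper": 0.02},
  {"tx": 0.142,"ty": 0,"tz": -0.052,"rx": 0,"ry": 0,"rz": 0,"gripper": 0.02},
  {"tx": 0.178,"ty": 0,"tz": -0.066,"rx": 0,"ry": 0,"rz": 0,"gripper": 0.02},
  {"tx": 0.214,"ty": 0,"tz": -0.079,"rx": 0,"ry": 0,"rz": 0,"gripper": 0.02},
  {"tx": 0.25,"ty": 0,"tz": -0.092,"rx": 0,"ry": 0,"rz": 0,"gripper": 0.02},
])

```text
t: 12.3
ee_pos: [0.5433, -0.0195, 0.1783]
tcp_rot: [[-0.0, -0.002, -1.0], [1.0, 0.0, -0.0], [0.0, -1.0, 0.002]]
contact_force: [-0.2, -0.4, -0.4]
grip_width: 0.0311
```

step_arm([
  {"tx": 0.036,"ty": 0,"tz": -0.0135,"rx": 0,"ry": 0,"rz": 0,"gripper": 0.02},
  {"tx": 0.072,"ty": 0,"tz": -0.027,"rx": 0,"ry": 0,"rz": 0,"gripper": 0.02},
  {"tx": 0.106,"ty": 0,"tz": -0.0395,"rx": 0,"ry": 0,"rz": 0,"gripper": 0.02},
  {"tx": 0.134,"ty": 0,"tz": -0.05,"rx": 0,"ry": 0,"rz": 0,"gripper": 0.02},
  {"tx": 0.147,"ty": 0,"tz": -0.0547,"rx": 0,"ry": 0,"rz": 0,"gripper": 0.02},
  {"tx": 0.1495,"ty": 0,"tz": -0.0555,"rx": 0,"ry": 0,"rz": 0,"gripper": 0.02},
  {"tx": 0.1495,"ty": 0,"tz": -0.0555,"rx": 0,"ry": 0,"rz": 0,"gripper": 0.02},
])

```text
t: 13.0
ee_pos: [0.5986, 0.1273, 0.179]
tcp_rot: [[-0.0, -0.001, -1.0], [1.0, -0.0, -0.0], [-0.0, -1.0, 0.001]]
contact_force: [-0.8, -0.1, -0.4]
grip_width: 0.0315
```

step_arm([
  {"tx": 0,"ty": 0.01,"tz": 0,"rx": 0,"ry": 0,"rz": 0,"gripper": 0.02},
  {"tx": 0,"ty": 0.035,"tz": 0,"rx": 0,"ry": 0,"rz": 0,"gripper": 0.02},
  {"tx": 0,"ty": 0.065,"tz": 0,"rx": 0,"ry": 0,"rz": 0,"gripper": 0.02},
  {"tx": 0,"ty": 0.095,"tz": 0,"rx": 0,"ry": 0,"rz": 0,"gripper": 0.02},
  {"tx": 0,"ty": 0.115,"tz": 0,"rx": 0,"ry": 0,"rz": 0,"gripper": 0.02},
  {"tx": 0,"ty": 0.12,"tz": 0,"rx": 0,"ry": 0,"rz": 0,"gripper": 0.02},
  {"tx": 0,"ty": 0.12,"tz": 0,"rx": 0,"ry": 0,"rz": 0,"gripper": 0.02},
])

```text
t: 13.7
ee_pos: [0.5987, 0.1268, 0.0591]
tcp_rot: [[0.001, -0.001, -1.0], [1.0, -0.0, 0.001], [-0.0, -1.0, 0.001]]
contact_force: [-0.8, -0.1, -0.1]
grip_width: 0.0313
```

```bash
python3 st.py
python3 - <<'E'
from h import *
p,d=viewer.get_image('scene'); cv2.imwrite('pics/s6.png',cv2.resize(p[140:290,220:420],None,fx=4,fy=4)[:,:,::-1])
E
```

```text
13.7 [0.5987 0.1268 0.0591] [[0.001, -0.001, -1.0], [1.0, -0.0, 0.001], [-0.0, -1.0, 0.001]] 0.0313 [-0.76 -0.06 -0.12] [ 0.13  0.67  1.6  -0.    0.87 -1.44]
```

View pics/s6.png

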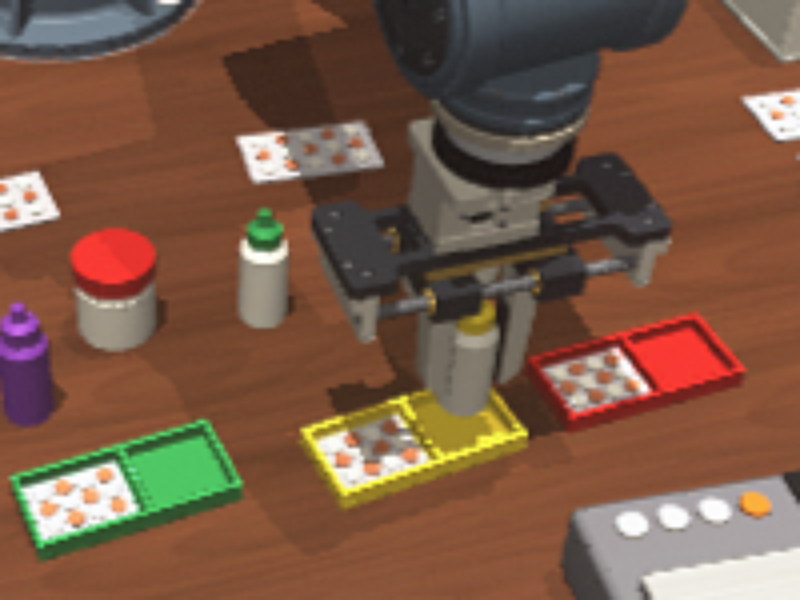

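step_arm([
  {"tx": 0,"ty": 0.01,"tz": 0,"rx": 0,"ry": 0,"rz": 0,"gripper": 0.02},
  {"tx": 0,"ty": 0.018,"tz": 0,"rx": 0,"ry": 0,"rz": 0,"gripper": 0.02},
  {"tx": 0,"ty": 0.021,"tz": 0,"rx": 0,"ry": 0,"rz": 0,"gripper": 0.02},
  {"tx": 0,"ty": 0.023,"tz": 0,"rx": 0,"ry": 0,"rz": 0,"gripper": 0.02},
  {"tx": 0,"ty": 0.024,"tz": 0,"rx": 0,"ry": 0,"rz": 0,"gripper": 0.02},
  {"tx": 0,"ty": 0.025,"tz": 0,"rx": 0,"ry": 0,"rz": 0,"gripper": 0.02},
  {"tx": 0,"ty": 0.0255,"tz": 0,"rx": 0,"ry": 0,"rz": 0,"gripper": 0.02},
  {"tx": 0,"ty": 0.0258,"tz": 0,"rx": 0,"ry": 0,"rz": 0,"gripper": 0.02},
])

```text
t: 14.55
ee_pos: [0.5993, 0.1276, 0.0343]
tcp_rot: [[0.0, 0.0, -1.0], [1.0, 0.0, 0.0], [0.0, -1.0, -0.0]]
contact_force: [-2.8, 0.3, 6.3]
grip_width: 0.0313
```

step_arm([
  {"tx": 0,"ty": 0.0003,"tz": 0,"rx": 0,"ry": 0,"rz": 0,"gripper": 0.02},
  {"tx": 0,"ty": 0.0003,"tz": 0,"rx": 0,"ry": 0,"rz": 0,"gripper": 0.02},
])

```text
t: 14.75
ee_pos: [0.5993, 0.1276, 0.0343]
tcp_rot: [[-0.0, 0.0, -1.0], [1.0, 0.0, -0.0], [0.0, -1.0, -0.0]]
contact_force: [-2.7, -0.3, 6.9]
grip_width: 0.0315
```

Contact on the floor; release, rise.

step_arm([
  {"tx": 0,"ty": 0,"tz": 0,"rx": 0,"ry": 0,"rz": 0,"gripper": 0.034},
  {"tx": 0,"ty": 0,"tz": 0,"rx": 0,"ry": 0,"rz": 0,"gripper": 0.038},
  {"tx": 0,"ty": 0,"tz": 0,"rx": 0,"ry": 0,"rz": 0,"gripper": 0.046},
  {"tx": 0,"ty": 0,"tz": 0,"rx": 0,"ry": 0,"rz": 0,"gripper": 0.056},
  {"tx": 0,"ty": 0,"tz": 0,"rx": 0,"ry": 0,"rz": 0,"gripper": 0.06},
  {"tx": 0,"ty": 0,"tz": 0,"rx": 0,"ry": 0,"rz": 0,"gripper": 0.06},
])

```text
t: 15.35
ee_pos: [0.5992, 0.1276, 0.0335]
tcp_rot: [[0.0, -0.0, -1.0], [1.0, -0.0, 0.0], [-0.0, -1.0, 0.0]]
contact_force: [-0.0, 0.1, 0.3]
grip_width: 0.0595
```

step_arm([
  {"tx": 0,"ty": -0.01,"tz": 0,"rx": 0,"ry": 0,"rz": 0,"gripper": 0.06},
  {"tx": 0,"ty": -0.035,"tz": 0,"rx": 0,"ry": 0,"rz": 0,"gripper": 0.06},
  {"tx": 0,"ty": -0.065,"tz": 0,"rx": 0,"ry": 0,"rz": 0,"gripper": 0.06},
  {"tx": 0,"ty": -0.1,"tz": 0,"rx": 0,"ry": 0,"rz": 0,"gripper": 0.06},
  {"tx": 0,"ty": -0.13,"tz": 0,"rx": 0,"ry": 0,"rz": 0,"gripper": 0.06},
  {"tx": 0,"ty": -0.146,"tz": 0,"rx": 0,"ry": 0,"rz": 0,"gripper": 0.06},
  {"tx": 0,"ty": -0.146,"tz": 0,"rx": 0,"ry": 0,"rz": 0,"gripper": 0.06},
])

```text
t: 16.05
ee_pos: [0.6003, 0.1278, 0.1827]
tcp_rot: [[0.0, 0.005, -1.0], [1.0, 0.001, 0.0], [0.001, -1.0, -0.005]]
contact_force: [-0.2, 0.1, -0.5]
grip_width: 0.0601
```

step_arm([
  {"tx": -0.01,"ty": 0,"tz": 0.016,"rx": 0,"ry": 0,"rz": 0,"gripper": 0.056},
  {"tx": -0.03,"ty": 0,"tz": 0.048,"rx": 0,"ry": 0,"rz": 0,"gripper": 0.056},
  {"tx": -0.053,"ty": 0,"tz": 0.085,"rx": 0,"ry": 0,"rz": 0,"gripper": 0.056},
  {"tx": -0.075,"ty": 0,"tz": 0.119,"rx": 0,"ry": 0,"rz": 0,"gripper": 0.056},
  {"tx": -0.084,"ty": 0,"tz": 0.134,"rx": 0,"ry": 0,"rz": 0,"gripper": 0.056},
  {"tx": -0.086,"ty": 0,"tz": 0.137,"rx": 0,"ry": 0,"rz": 0,"gripper": 0.056},
  {"tx": -0.086,"ty": 0.025,"tz": 0.137,"rx": 0,"ry": 0,"rz": 0,"gripper": 0.056},
  {"tx": -0.086,"ty": 0.06,"tz": 0.137,"rx": 0,"ry": 0,"rz": 0,"gripper": 0.056},
])

```text
t: 16.85
ee_pos: [0.4639, 0.0418, 0.1197]
tcp_rot: [[0.0, 0.004, -1.0], [1.0, 0.0, 0.0], [0.0, -1.0, -0.004]]
contact_force: [1.3, -0.0, -0.2]
grip_width: 0.0559
```

step_arm([
  {"tx": 0,"ty": 0,"tz": 0,"rx": 0,"ry": 0,"rz": 0,"gripper": 0.056},
  {"tx": 0,"ty": 0,"tz": 0,"rx": 0,"ry": 0,"rz": 0,"gripper": 0.056},
])

```text
t: 17.05
ee_pos: [0.4625, 0.0419, 0.1196]
tcp_rot: [[-0.0, -0.001, -1.0], [1.0, 0.0, -0.0], [0.0, -1.0, 0.001]]
contact_force: [1.0, 0.9, 0.7]
grip_width: 0.0558
```

```bash
python3 st.py
python3 - <<'E'
from h import *
p,d=viewer.get_image('scene'); cv2.imwrite('pics/s7.png',cv2.resize(p[140:290,220:420],None,fx=4,fy=4)[:,:,::-1])
E
```

```text
17.05 [0.4625 0.0419 0.1196] [[-0.0, -0.001, -1.0], [1.0, 0.0, -0.0], [0.0, -1.0, 0.001]] 0.0558 [1.04 0.91 0.72] [-0.01  0.36  1.97  0.    0.82 -1.58]
```

View pics/s7.png

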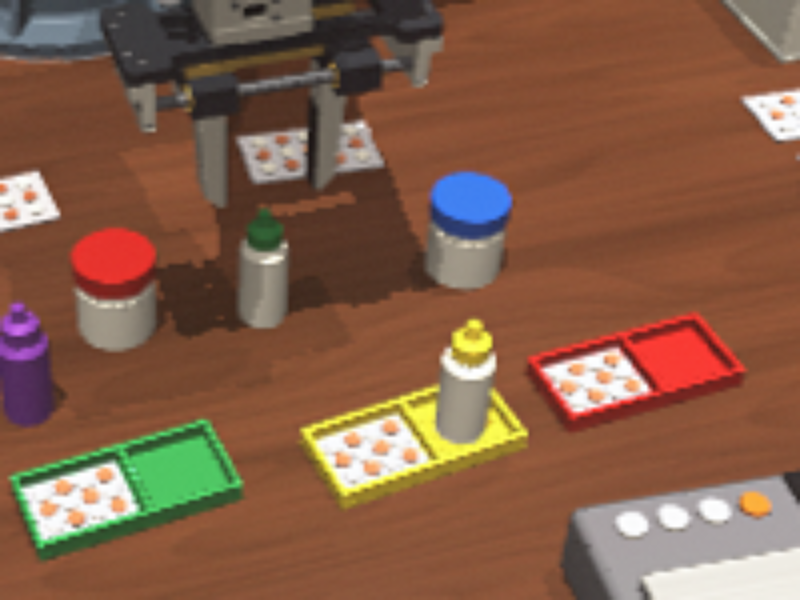

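Yellow stands upright in its well at (465,430); the jaws are centred over green (265,215).

step_arm([
  {"tx": 0,"ty": 0.03,"tz": 0,"rx": 0,"ry": 0,"rz": 0,"gripper": 0.056},
  {"tx": 0,"ty": 0.06,"tz": 0,"rx": 0,"ry": 0,"rz": 0,"gripper": 0.056},
  {"tx": 0,"ty": 0.08,"tz": 0,"rx": 0,"ry": 0,"rz": 0,"gripper": 0.056},
  {"tx": 0,"ty": 0.09,"tz": 0,"rx": 0,"ry": 0,"rz": 0,"gripper": 0.056},
  {"tx": 0,"ty": 0.09,"tz": 0,"rx": 0,"ry": 0,"rz": 0,"gripper": 0.049},
  {"tx": 0,"ty": 0.09,"tz": 0,"rx": 0,"ry": 0,"rz": 0,"gripper": 0.043},
  {"tx": 0,"ty": 0.09,"tz": 0,"rx": 0,"ry": 0,"rz": 0,"gripper": 0.038},
  {"tx": 0,"ty": 0.09,"tz": 0,"rx": 0,"ry": 0,"rz": 0,"gripper": 0.034},
])

```text
t: 17.9
ee_pos: [0.4627, 0.0416, 0.0304]
tcp_rot: [[0.0, 0.002, -1.0], [1.0, -0.0, 0.0], [-0.0, -1.0, -0.002]]
contact_force: [-0.1, -0.1, 0.4]
grip_width: 0.0359
```

step_arm([
  {"tx": 0,"ty": 0,"tz": 0,"rx": 0,"ry": 0,"rz": 0,"gripper": 0.03},
  {"tx": 0,"ty": 0,"tz": 0,"rx": 0,"ry": 0,"rz": 0,"gripper": 0.025},
  {"tx": 0,"ty": 0,"tz": 0,"rx": 0,"ry": 0,"rz": 0,"gripper": 0.02},
  {"tx": 0,"ty": 0,"tz": 0,"rx": 0,"ry": 0,"rz": 0,"gripper": 0.02},
])

```text
t: 18.3
ee_pos: [0.4626, 0.0416, 0.0301]
tcp_rot: [[0.0, 0.001, -1.0], [1.0, 0.0, 0.0], [0.0, -1.0, -0.001]]
contact_force: [-1.1, 0.4, 7.1]
grip_width: 0.0317
```

step_arm([
  {"tx": 0,"ty": -0.005,"tz": 0,"rx": 0,"ry": 0,"rz": 0,"gripper": 0.02},
  {"tx": 0,"ty": -0.02,"tz": 0,"rx": 0,"ry": 0,"rz": 0,"gripper": 0.02},
  {"tx": 0,"ty": -0.045,"tz": 0,"rx": 0,"ry": 0,"rz": 0,"gripper": 0.02},
  {"tx": 0,"ty": -0.075,"tz": 0,"rx": 0,"ry": 0,"rz": 0,"gripper": 0.02},
  {"tx": 0,"ty": -0.105,"tz": 0,"rx": 0,"ry": 0,"rz": 0,"gripper": 0.02},
  {"tx": 0,"ty": -0.13,"tz": 0,"rx": 0,"ry": 0,"rz": 0,"gripper": 0.02},
  {"tx": 0,"ty": -0.145,"tz": 0,"rx": 0,"ry": 0,"rz": 0,"gripper": 0.02},
  {"tx": 0,"ty": -0.15,"tz": 0,"rx": 0,"ry": 0,"rz": 0,"gripper": 0.02},
])

```text
t: 19.1
ee_pos: [0.4626, 0.0416, 0.1812]
tcp_rot: [[0.0, 0.002, -1.0], [1.0, -0.0, 0.0], [-0.0, -1.0, -0.002]]
contact_force: [-0.3, 0.2, -2.3]
grip_width: 0.0314
```

step_arm([
  {"tx": -0.01,"ty": 0,"tz": -0.014,"rx": 0,"ry": 0,"rz": 0,"gripper": 0.02},
  {"tx": -0.03,"ty": 0,"tz": -0.041,"rx": 0,"ry": 0,"rz": 0,"gripper": 0.02},
  {"tx": -0.052,"ty": 0,"tz": -0.072,"rx": 0,"ry": 0,"rz": 0,"gripper": 0.02},
  {"tx": -0.073,"ty": 0,"tz": -0.1,"rx": 0,"ry": 0,"rz": 0,"gripper": 0.02},
  {"tx": -0.087,"ty": 0,"tz": -0.12,"rx": 0,"ry": 0,"rz": 0,"gripper": 0.02},
  {"tx": -0.0915,"ty": 0,"tz": -0.126,"rx": 0,"ry": 0,"rz": 0,"gripper": 0.02},
  {"tx": -0.0915,"ty": 0,"tz": -0.126,"rx": 0,"ry": 0,"rz": 0,"gripper": 0.02},
])

```text
t: 19.8
ee_pos: [0.5878, -0.0501, 0.1786]
tcp_rot: [[0.001, -0.002, -1.0], [1.0, 0.0, 0.001], [0.0, -1.0, 0.002]]
contact_force: [-0.4, 0.3, -0.5]
grip_width: 0.0315
```

step_arm([
  {"tx": 0,"ty": 0.01,"tz": 0,"rx": 0,"ry": 0,"rz": 0,"gripper": 0.02},
  {"tx": 0,"ty": 0.035,"tz": 0,"rx": 0,"ry": 0,"rz": 0,"gripper": 0.02},
  {"tx": 0,"ty": 0.065,"tz": 0,"rx": 0,"ry": 0,"rz": 0,"gripper": 0.02},
  {"tx": 0,"ty": 0.095,"tz": 0,"rx": 0,"ry": 0,"rz": 0,"gripper": 0.02},
  {"tx": 0,"ty": 0.115,"tz": 0,"rx": 0,"ry": 0,"rz": 0,"gripper": 0.02},
  {"tx": 0,"ty": 0.12,"tz": 0,"rx": 0,"ry": 0,"rz": 0,"gripper": 0.02},
  {"tx": 0,"ty": 0.12,"tz": 0,"rx": 0,"ry": 0,"rz": 0,"gripper": 0.02},
])

```text
t: 20.5
ee_pos: [0.5873, -0.0493, 0.0591]
tcp_rot: [[-0.0, -0.001, -1.0], [1.0, 0.0, -0.0], [0.0, -1.0, 0.001]]
contact_force: [-0.2, -0.8, -0.3]
grip_width: 0.0316
```

```bash
python3 st.py
python3 - <<'E'
from h import *
p,d=viewer.get_image('scene'); cv2.imwrite('pics/s8.png',cv2.resize(p[140:290,170:370],None,fx=4,fy=4)[:,:,::-1])
E
```

```text
20.5 [ 0.5873 -0.0493  0.0591] [[-0.0, -0.001, -1.0], [1.0, 0.0, -0.0], [0.0, -1.0, 0.001]] 0.0316 [-0.18 -0.8  -0.27] [-0.16  0.64  1.67  0.    0.84 -1.73]
```

View pics/s8.png

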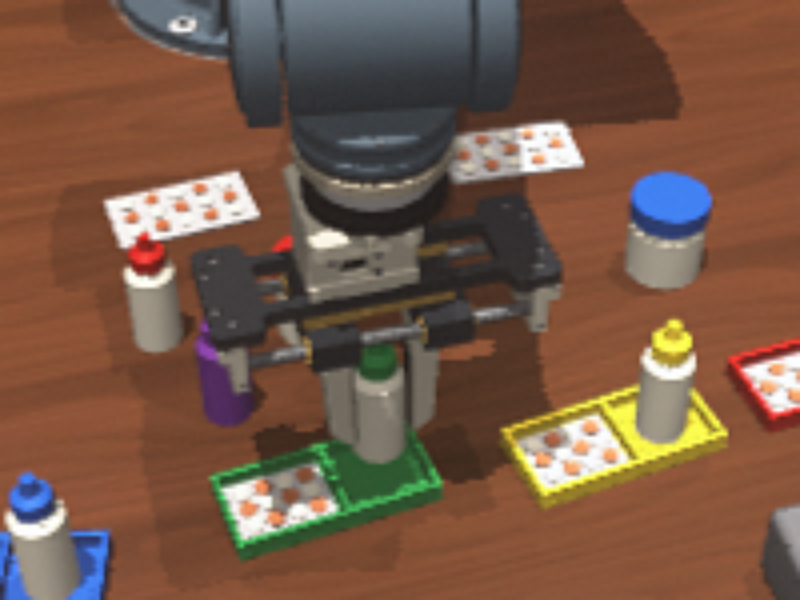

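step_arm([
  {"tx": 0,"ty": 0.01,"tz": 0,"rx": 0,"ry": 0,"rz": 0,"gripper": 0.02},
  {"tx": 0,"ty": 0.018,"tz": 0,"rx": 0,"ry": 0,"rz": 0,"gripper": 0.02},
  {"tx": 0,"ty": 0.021,"tz": 0,"rx": 0,"ry": 0,"rz": 0,"gripper": 0.02},
  {"tx": 0,"ty": 0.023,"tz": 0,"rx": 0,"ry": 0,"rz": 0,"gripper": 0.02},
  {"tx": 0,"ty": 0.024,"tz": 0,"rx": 0,"ry": 0,"rz": 0,"gripper": 0.02},
  {"tx": 0,"ty": 0.025,"tz": 0,"rx": 0,"ry": 0,"rz": 0,"gripper": 0.02},
  {"tx": 0,"ty": 0.0255,"tz": 0,"rx": 0,"ry": 0,"rz": 0,"gripper": 0.02},
  {"tx": 0,"ty": 0.026,"tz": 0,"rx": 0,"ry": 0,"rz": 0,"gripper": 0.02},
])

```text
t: 21.35
ee_pos: [0.5883, -0.0499, 0.0341]
tcp_rot: [[0.0, 0.0, -1.0], [1.0, -0.0, 0.0], [-0.0, -1.0, -0.0]]
contact_force: [-3.4, 1.1, 10.0]
grip_width: 0.0315
```

step_arm([
  {"tx": 0,"ty": 0,"tz": 0,"rx": 0,"ry": 0,"rz": 0,"gripper": 0.02},
])

```text
t: 21.45
ee_pos: [0.5883, -0.05, 0.0342]
tcp_rot: [[0.0, 0.0, -1.0], [1.0, -0.0, 0.0], [-0.0, -1.0, -0.0]]
contact_force: [-1.9, 1.1, 5.2]
grip_width: 0.0317
```

step_arm([
  {"tx": 0,"ty": 0,"tz": 0,"rx": 0,"ry": 0,"rz": 0,"gripper": 0.034},
  {"tx": 0,"ty": 0,"tz": 0,"rx": 0,"ry": 0,"rz": 0,"gripper": 0.038},
  {"tx": 0,"ty": 0,"tz": 0,"rx": 0,"ry": 0,"rz": 0,"gripper": 0.046},
  {"tx": 0,"ty": 0,"tz": 0,"rx": 0,"ry": 0,"rz": 0,"gripper": 0.056},
  {"tx": 0,"ty": 0,"tz": 0,"rx": 0,"ry": 0,"rz": 0,"gripper": 0.06},
  {"tx": 0,"ty": 0,"tz": 0,"rx": 0,"ry": 0,"rz": 0,"gripper": 0.06},
])

```text
t: 22.05
ee_pos: [0.5881, -0.0499, 0.0335]
tcp_rot: [[0.0, -0.0, -1.0], [1.0, 0.0, 0.0], [0.0, -1.0, 0.0]]
contact_force: [-0.3, 0.3, 0.1]
grip_width: 0.0595
```

step_arm([
  {"tx": 0,"ty": -0.01,"tz": 0,"rx": 0,"ry": 0,"rz": 0,"gripper": 0.06},
  {"tx": 0,"ty": -0.035,"tz": 0,"rx": 0,"ry": 0,"rz": 0,"gripper": 0.06},
  {"tx": 0,"ty": -0.065,"tz": 0,"rx": 0,"ry": 0,"rz": 0,"gripper": 0.06},
  {"tx": 0,"ty": -0.1,"tz": 0,"rx": 0,"ry": 0,"rz": 0,"gripper": 0.06},
  {"tx": 0,"ty": -0.13,"tz": 0,"rx": 0,"ry": 0,"rz": 0,"gripper": 0.06},
  {"tx": 0,"ty": -0.146,"tz": 0,"rx": 0,"ry": 0,"rz": 0,"gripper": 0.06},
  {"tx": 0,"ty": -0.146,"tz": 0,"rx": 0,"ry": 0,"rz": 0,"gripper": 0.06},
])

```text
t: 22.75
ee_pos: [0.5892, -0.0501, 0.1826]
tcp_rot: [[0.0, 0.005, -1.0], [1.0, -0.001, 0.0], [-0.001, -1.0, -0.005]]
contact_force: [0.9, -0.4, -0.5]
grip_width: 0.0597
```

step_arm([
  {"tx": -0.01,"ty": 0,"tz": 0.015,"rx": 0,"ry": 0,"rz": 0,"gripper": 0.056},
  {"tx": -0.03,"ty": 0,"tz": 0.045,"rx": 0,"ry": 0,"rz": 0,"gripper": 0.056},
  {"tx": -0.055,"ty": 0,"tz": 0.082,"rx": 0,"ry": 0,"rz": 0,"gripper": 0.056},
  {"tx": -0.08,"ty": 0,"tz": 0.12,"rx": 0,"ry": 0,"rz": 0,"gripper": 0.056},
  {"tx": -0.1,"ty": 0,"tz": 0.15,"rx": 0,"ry": 0,"rz": 0,"gripper": 0.056},
  {"tx": -0.107,"ty": 0,"tz": 0.16,"rx": 0,"ry": 0,"rz": 0,"gripper": 0.056},
  {"tx": -0.107,"ty": 0.025,"tz": 0.16,"rx": 0,"ry": 0,"rz": 0,"gripper": 0.056},
  {"tx": -0.107,"ty": 0.06,"tz": 0.16,"rx": 0,"ry": 0,"rz": 0,"gripper": 0.056},
])

```text
t: 23.55
ee_pos: [0.4291, -0.1575, 0.1197]
tcp_rot: [[0.001, 0.003, -1.0], [1.0, -0.002, 0.001], [-0.002, -1.0, -0.003]]
contact_force: [1.3, 0.1, 0.0]
grip_width: 0.0561
```

step_arm([
  {"tx": 0,"ty": 0,"tz": 0,"rx": 0,"ry": 0,"rz": 0,"gripper": 0.056},
  {"tx": 0,"ty": 0,"tz": 0,"rx": 0,"ry": 0,"rz": 0,"gripper": 0.056},
])

```text
t: 23.75
ee_pos: [0.4283, -0.1566, 0.1196]
tcp_rot: [[-0.0, -0.001, -1.0], [1.0, 0.001, -0.0], [0.001, -1.0, 0.001]]
contact_force: [0.2, 0.4, -0.4]
grip_width: 0.0563
```

```bash
python3 st.py
python3 - <<'E'
from h import *
p,d=viewer.get_image('scene'); cv2.imwrite('pics/s9.png',cv2.resize(p[140:290,120:320],None,fx=4,fy=4)[:,:,::-1])
E
```

```text
23.75 [ 0.4283 -0.1566  0.1196] [[-0.0, -0.001, -1.0], [1.0, 0.001, -0.0], [0.001, -1.0, 0.001]] 0.0563 [ 0.21  0.42 -0.35] [-0.45  0.34  1.99  0.    0.81 -2.02]
```

View pics/s9.png

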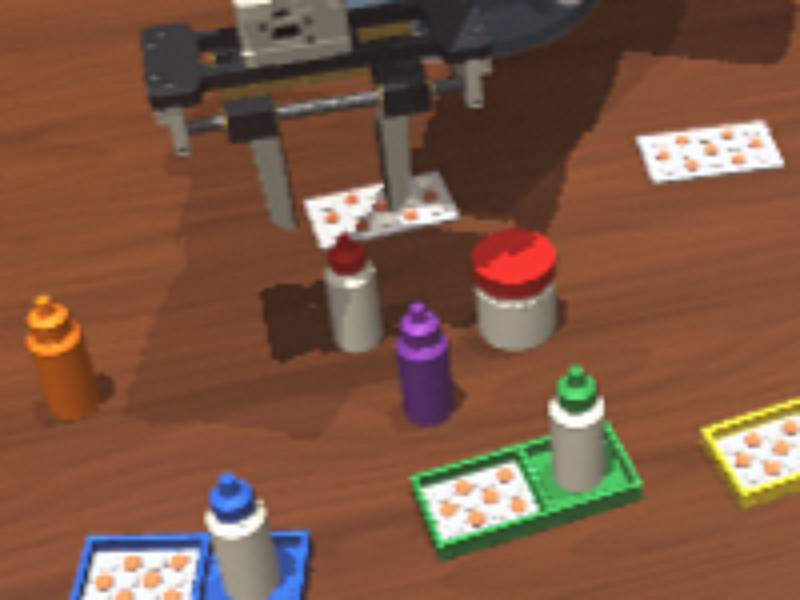

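Green stands in its well (578,480); the jaws straddle red (345,240), clear of purple and the jar.

step_arm([
  {"tx": 0,"ty": 0.03,"tz": 0,"rx": 0,"ry": 0,"rz": 0,"gripper": 0.056},
  {"tx": 0,"ty": 0.06,"tz": 0,"rx": 0,"ry": 0,"rz": 0,"gripper": 0.056},
  {"tx": 0,"ty": 0.08,"tz": 0,"rx": 0,"ry": 0,"rz": 0,"gripper": 0.056},
  {"tx": 0,"ty": 0.09,"tz": 0,"rx": 0,"ry": 0,"rz": 0,"gripper": 0.056},
  {"tx": 0,"ty": 0.09,"tz": 0,"rx": 0,"ry": 0,"rz": 0,"gripper": 0.049},
  {"tx": 0,"ty": 0.09,"tz": 0,"rx": 0,"ry": 0,"rz": 0,"gripper": 0.043},
  {"tx": 0,"ty": 0.09,"tz": 0,"rx": 0,"ry": 0,"rz": 0,"gripper": 0.038},
  {"tx": 0,"ty": 0.09,"tz": 0,"rx": 0,"ry": 0,"rz": 0,"gripper": 0.034},
])

```text
t: 24.6
ee_pos: [0.4286, -0.1571, 0.0304]
tcp_rot: [[0.0, 0.001, -1.0], [1.0, -0.001, 0.0], [-0.001, -1.0, -0.001]]
contact_force: [-0.6, -0.2, -0.7]
grip_width: 0.0359
```

step_arm([
  {"tx": 0,"ty": 0,"tz": 0,"rx": 0,"ry": 0,"rz": 0,"gripper": 0.03},
  {"tx": 0,"ty": 0,"tz": 0,"rx": 0,"ry": 0,"rz": 0,"gripper": 0.025},
  {"tx": 0,"ty": 0,"tz": 0,"rx": 0,"ry": 0,"rz": 0,"gripper": 0.02},
  {"tx": 0,"ty": 0,"tz": 0,"rx": 0,"ry": 0,"rz": 0,"gripper": 0.02},
])

```text
t: 25.0
ee_pos: [0.4285, -0.1571, 0.0301]
tcp_rot: [[0.0, 0.001, -1.0], [1.0, -0.0, 0.0], [-0.0, -1.0, -0.001]]
contact_force: [-0.7, 0.0, 7.9]
grip_width: 0.0313
```

step_arm([
  {"tx": 0,"ty": -0.005,"tz": 0,"rx": 0,"ry": 0,"rz": 0,"gripper": 0.02},
  {"tx": 0,"ty": -0.02,"tz": 0,"rx": 0,"ry": 0,"rz": 0,"gripper": 0.02},
  {"tx": 0,"ty": -0.045,"tz": 0,"rx": 0,"ry": 0,"rz": 0,"gripper": 0.02},
  {"tx": 0,"ty": -0.075,"tz": 0,"rx": 0,"ry": 0,"rz": 0,"gripper": 0.02},
  {"tx": 0,"ty": -0.105,"tz": 0,"rx": 0,"ry": 0,"rz": 0,"gripper": 0.02},
  {"tx": 0,"ty": -0.13,"tz": 0,"rx": 0,"ry": 0,"rz": 0,"gripper": 0.02},
  {"tx": 0,"ty": -0.145,"tz": 0,"rx": 0,"ry": 0,"rz": 0,"gripper": 0.02},
  {"tx": 0,"ty": -0.15,"tz": 0,"rx": 0,"ry": 0,"rz": 0,"gripper": 0.02},
])

```text
t: 25.8
ee_pos: [0.4286, -0.1571, 0.1812]
tcp_rot: [[0.0, 0.002, -1.0], [1.0, -0.001, 0.0], [-0.001, -1.0, -0.002]]
contact_force: [1.1, -0.5, -1.6]
grip_width: 0.0313
```

step_arm([
  {"tx": 0.012,"ty": 0,"tz": -0.004,"rx": 0,"ry": 0,"rz": 0,"gripper": 0.02},
  {"tx": 0.036,"ty": 0,"tz": -0.013,"rx": 0,"ry": 0,"rz": 0,"gripper": 0.02},
  {"tx": 0.07,"ty": 0,"tz": -0.025,"rx": 0,"ry": 0,"rz": 0,"gripper": 0.02},
  {"tx": 0.106,"ty": 0,"tz": -0.038,"rx": 0,"ry": 0,"rz": 0,"gripper": 0.02},
  {"tx": 0.142,"ty": 0,"tz": -0.051,"rx": 0,"ry": 0,"rz": 0,"gripper": 0.02},
  {"tx": 0.178,"ty": 0,"tz": -0.064,"rx": 0,"ry": 0,"rz": 0,"gripper": 0.02},
  {"tx": 0.214,"ty": 0,"tz": -0.076,"rx": 0,"ry": 0,"rz": 0,"gripper": 0.02},
  {"tx": 0.25,"ty": 0,"tz": -0.089,"rx": 0,"ry": 0,"rz": 0,"gripper": 0.02},
])

```text
t: 26.6
ee_pos: [0.5166, 0.0956, 0.1782]
tcp_rot: [[-0.0, -0.002, -1.0], [1.0, -0.0, -0.0], [-0.0, -1.0, 0.002]]
contact_force: [0.6, -0.5, 0.8]
grip_width: 0.0318
```

step_arm([
  {"tx": 0.036,"ty": 0,"tz": -0.013,"rx": 0,"ry": 0,"rz": 0,"gripper": 0.02},
  {"tx": 0.072,"ty": 0,"tz": -0.026,"rx": 0,"ry": 0,"rz": 0,"gripper": 0.02},
  {"tx": 0.108,"ty": 0,"tz": -0.039,"rx": 0,"ry": 0,"rz": 0,"gripper": 0.02},
  {"tx": 0.144,"ty": 0,"tz": -0.052,"rx": 0,"ry": 0,"rz": 0,"gripper": 0.02},
  {"tx": 0.174,"ty": 0,"tz": -0.062,"rx": 0,"ry": 0,"rz": 0,"gripper": 0.02},
  {"tx": 0.189,"ty": 0,"tz": -0.067,"rx": 0,"ry": 0,"rz": 0,"gripper": 0.02},
  {"tx": 0.1927,"ty": 0,"tz": -0.069,"rx": 0,"ry": 0,"rz": 0,"gripper": 0.02},
  {"tx": 0.1927,"ty": 0,"tz": -0.069,"rx": 0,"ry": 0,"rz": 0,"gripper": 0.02},
])

```text
t: 27.4
ee_pos: [0.5855, 0.2862, 0.1782]
tcp_rot: [[-0.001, -0.002, -1.0], [1.0, -0.001, -0.001], [-0.001, -1.0, 0.002]]
contact_force: [-0.3, -0.6, -1.2]
grip_width: 0.0316
```

step_arm([
  {"tx": 0,"ty": 0.01,"tz": 0,"rx": 0,"ry": 0,"rz": 0,"gripper": 0.02},
  {"tx": 0,"ty": 0.035,"tz": 0,"rx": 0,"ry": 0,"rz": 0,"gripper": 0.02},
  {"tx": 0,"ty": 0.065,"tz": 0,"rx": 0,"ry": 0,"rz": 0,"gripper": 0.02},
  {"tx": 0,"ty": 0.095,"tz": 0,"rx": 0,"ry": 0,"rz": 0,"gripper": 0.02},
  {"tx": 0,"ty": 0.115,"tz": 0,"rx": 0,"ry": 0,"rz": 0,"gripper": 0.02},
  {"tx": 0,"ty": 0.12,"tz": 0,"rx": 0,"ry": 0,"rz": 0,"gripper": 0.02},
  {"tx": 0,"ty": 0.12,"tz": 0,"rx": 0,"ry": 0,"rz": 0,"gripper": 0.02},
])

```text
t: 28.1
ee_pos: [0.5858, 0.285, 0.0589]
tcp_rot: [[0.001, -0.001, -1.0], [1.0, -0.001, 0.001], [-0.001, -1.0, 0.001]]
contact_force: [0.1, -0.4, 0.1]
grip_width: 0.0313
```

```bash
python3 st.py
python3 - <<'E'
from h import *
p,d=viewer.get_image('scene'); cv2.imwrite('pics/s10.png',cv2.resize(p[140:290,280:480],None,fx=4,fy=4)[:,:,::-1])
E
```

```text
28.1 [0.5858 0.285  0.0589] [[0.001, -0.001, -1.0], [1.0, -0.001, 0.001], [-0.001, -1.0, 0.001]] 0.0313 [ 0.06 -0.4   0.05] [ 0.38  0.73  1.49 -0.    0.93 -1.19]
```

View pics/s10.png

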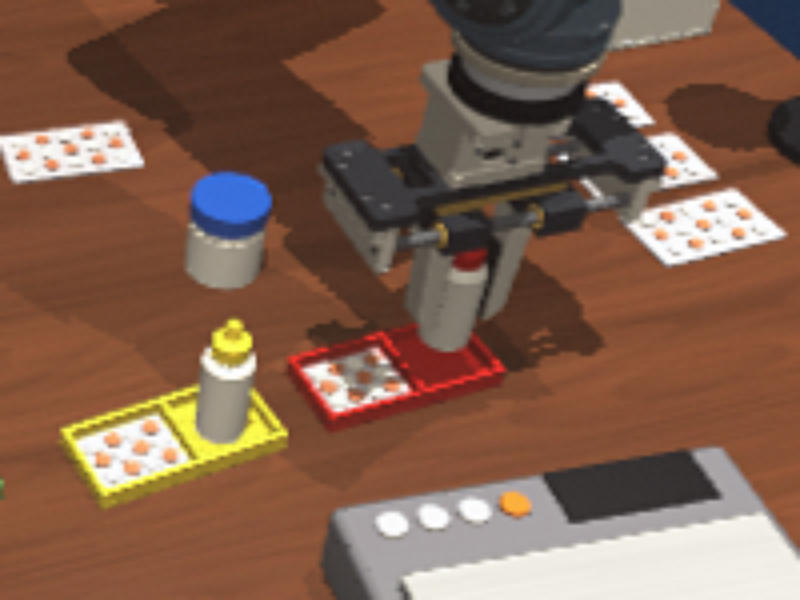

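Red hovers over the red well, bottom at (445,345). Lower.

step_arm([
  {"tx": 0,"ty": 0.01,"tz": 0,"rx": 0,"ry": 0,"rz": 0,"gripper": 0.02},
  {"tx": 0,"ty": 0.018,"tz": 0,"rx": 0,"ry": 0,"rz": 0,"gripper": 0.02},
  {"tx": 0,"ty": 0.021,"tz": 0,"rx": 0,"ry": 0,"rz": 0,"gripper": 0.02},
  {"tx": 0,"ty": 0.023,"tz": 0,"rx": 0,"ry": 0,"rz": 0,"gripper": 0.02},
  {"tx": 0,"ty": 0.024,"tz": 0,"rx": 0,"ry": 0,"rz": 0,"gripper": 0.02},
  {"tx": 0,"ty": 0.025,"tz": 0,"rx": 0,"ry": 0,"rz": 0,"gripper": 0.02},
  {"tx": 0,"ty": 0.0255,"tz": 0,"rx": 0,"ry": 0,"rz": 0,"gripper": 0.02},
  {"tx": 0,"ty": 0.026,"tz": 0,"rx": 0,"ry": 0,"rz": 0,"gripper": 0.02},
])

```text
t: 28.95
ee_pos: [0.5863, 0.2858, 0.0341]
tcp_rot: [[0.0, 0.0, -1.0], [1.0, 0.0, 0.0], [0.0, -1.0, -0.0]]
contact_force: [-2.9, -1.3, 8.7]
grip_width: 0.0313
```

step_arm([
  {"tx": 0,"ty": 0,"tz": 0,"rx": 0,"ry": 0,"rz": 0,"gripper": 0.02},
])

```text
t: 29.05
ee_pos: [0.5863, 0.2858, 0.0342]
tcp_rot: [[0.0, 0.0, -1.0], [1.0, 0.0, 0.0], [0.0, -1.0, -0.0]]
contact_force: [-2.3, -0.7, 4.6]
grip_width: 0.0318
```

step_arm([
  {"tx": 0,"ty": 0,"tz": 0,"rx": 0,"ry": 0,"rz": 0,"gripper": 0.034},
  {"tx": 0,"ty": 0,"tz": 0,"rx": 0,"ry": 0,"rz": 0,"gripper": 0.038},
  {"tx": 0,"ty": 0,"tz": 0,"rx": 0,"ry": 0,"rz": 0,"gripper": 0.046},
  {"tx": 0,"ty": 0,"tz": 0,"rx": 0,"ry": 0,"rz": 0,"gripper": 0.056},
  {"tx": 0,"ty": 0,"tz": 0,"rx": 0,"ry": 0,"rz": 0,"gripper": 0.06},
  {"tx": 0,"ty": 0,"tz": 0,"rx": 0,"ry": 0,"rz": 0,"gripper": 0.06},
])

```text
t: 29.65
ee_pos: [0.5862, 0.2858, 0.0335]
tcp_rot: [[0.0, -0.0, -1.0], [1.0, -0.0, 0.0], [-0.0, -1.0, 0.0]]
contact_force: [-0.0, -0.2, -0.4]
grip_width: 0.0594
```

step_arm([
  {"tx": 0,"ty": -0.01,"tz": 0,"rx": 0,"ry": 0,"rz": 0,"gripper": 0.06},
  {"tx": 0,"ty": -0.035,"tz": 0,"rx": 0,"ry": 0,"rz": 0,"gripper": 0.06},
  {"tx": 0,"ty": -0.065,"tz": 0,"rx": 0,"ry": 0,"rz": 0,"gripper": 0.06},
  {"tx": 0,"ty": -0.1,"tz": 0,"rx": 0,"ry": 0,"rz": 0,"gripper": 0.06},
  {"tx": 0,"ty": -0.13,"tz": 0,"rx": 0,"ry": 0,"rz": 0,"gripper": 0.06},
  {"tx": 0,"ty": -0.16,"tz": 0,"rx": 0,"ry": 0,"rz": 0,"gripper": 0.06},
  {"tx": 0,"ty": -0.186,"tz": 0,"rx": 0,"ry": 0,"rz": 0,"gripper": 0.06},
  {"tx": 0,"ty": -0.186,"tz": 0,"rx": 0,"ry": 0,"rz": 0,"gripper": 0.06},
])

```text
t: 30.45
ee_pos: [0.5875, 0.2863, 0.2244]
tcp_rot: [[0.0, 0.006, -1.0], [1.0, 0.003, 0.0], [0.003, -1.0, -0.006]]
contact_force: [0.2, -0.2, 0.9]
grip_width: 0.0595
```

step_arm([
  {"tx": 0.01,"ty": 0,"tz": 0.02,"rx": 0,"ry": 0,"rz": 0,"gripper": 0.06},
  {"tx": 0.02,"ty": 0,"tz": 0.06,"rx": 0,"ry": 0,"rz": 0,"gripper": 0.06},
  {"tx": 0.03,"ty": 0,"tz": 0.1,"rx": 0,"ry": 0,"rz": 0,"gripper": 0.06},
  {"tx": 0.05,"ty": 0,"tz": 0.14,"rx": 0,"ry": 0,"rz": 0,"gripper": 0.06},
  {"tx": 0.07,"ty": 0,"tz": 0.18,"rx": 0,"ry": 0,"rz": 0,"gripper": 0.06},
  {"tx": 0.09,"ty": 0,"tz": 0.22,"rx": 0,"ry": 0,"rz": 0,"gripper": 0.06},
  {"tx": 0.1,"ty": 0,"tz": 0.24,"rx": 0,"ry": 0,"rz": 0,"gripper": 0.06},
  {"tx": 0.1,"ty": 0,"tz": 0.24,"rx": 0,"ry": 0,"rz": 0,"gripper": 0.06},
])

```text
t: 31.25
ee_pos: [0.3439, 0.3866, 0.2195]
tcp_rot: [[-0.003, -0.001, -1.0], [1.0, -0.0, -0.003], [-0.0, -1.0, 0.001]]
contact_force: [0.9, -0.1, -0.1]
grip_width: 0.0599
```

```bash
python3 st.py
python3 - <<'E'
from h import *
for n in('scene','top'):
    p,d=viewer.get_image(n); np.savez(n+'1.npz',p=p,d=d); cv2.imwrite(f'pics/{n}f.png',p[:,:,::-1])
def cloud(n,d):
    c=viewer.camera_info(n);v,u=np.indices(d.shape)
    P=np.stack([u,v,np.ones_like(u)],-1)@np.linalg.inv(c['camera_matrix']).T*d[...,None]
    return (P-c['t'])@np.array(c['R'])
g={'red':(.586,.2855),'yellow':(.599,.1275),'green':(.588,-.05),'blue':(.614,-.247),'jarR':(.4455,-.0535),'jarB':(.4535,.188)}
for n in('top','scene'):
  X=cloud(n,np.load(n+'1.npz')['d'])
  for c,(x,y) in g.items():
    S=X[(np.hypot(X[...,0]-x,X[...,1]-y)<.033)]
    for a,b in((.03,.057),(.072,.1)):
        Q=S[(S[:,2]>a)&(S[:,2]<b)]
        if len(Q)>4:
            r=cv2.minEnclosingCircle((Q[:,:2]*1000).astype(np.float32)); print(n,c,(a,b),np.round(r[0],1),round(r[1],1),S[:,2].max().round(4))
E
```

```text
31.25 [0.3439 0.3866 0.2195] [[-0.003, -0.001, -1.0], [1.0, -0.0, -0.003], [-0.0, -1.0, 0.001]] 0.0599 [ 0.91 -0.15 -0.05] [ 0.75  0.3   1.75  0.    1.09 -0.82]
top red (0.03, 0.057) [583.3 282.1] 15.6 0.0942
top red (0.072, 0.1) [584.7 283.7] 11.9 0.0942
top yellow (0.03, 0.057) [592.8 122. ] 14.4 0.0945
top yellow (0.072, 0.1) [597.  125.6] 11.4 0.0945
top green (0.03, 0.057) [579.7 -50.8] 14.4 0.0945
top green (0.072, 0.1) [585.5 -51.4] 11.7 0.0945
top blue (0.03, 0.057) [ 608.4 -245.6] 15.0 0.0943
top blue (0.072, 0.1) [ 612.  -248.5] 11.7 0.0943
top jarR (0.03, 0.057) [438.3 -65. ] 20.7 1.0614
top jarB (0.03, 0.057) [452.2 176.9] 23.8 0.0665
scene red (0.03, 0.057) [587.6 284.6] 15.7 0.0909
scene red (0.072, 0.1) [586.7 285.4] 11.8 0.0909
scene yellow (0.03, 0.057) [600.6 127.4] 16.1 0.091
scene yellow (0.072, 0.1) [599.8 127.4] 11.3 0.091
scene green (0.03, 0.057) [591.3 -49.7] 15.7 0.0915
scene green (0.072, 0.1) [587.6 -49.2] 12.3 0.0915
scene blue (0.03, 0.057) [ 616.5 -246.6] 15.7 0.0915
scene blue (0.072, 0.1) [ 614.7 -247.7] 12.9 0.0915
scene jarR (0.03, 0.057) [451.  -55.7] 26.3 0.0633
scene jarB (0.03, 0.057) [461.6 188.2] 25.5 0.0638
```

View pics/scenef.png

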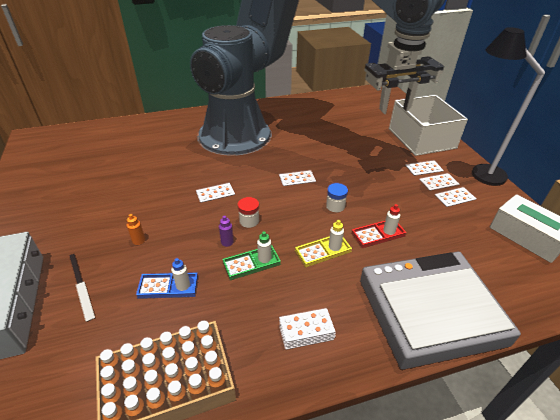

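View pics/topf.png

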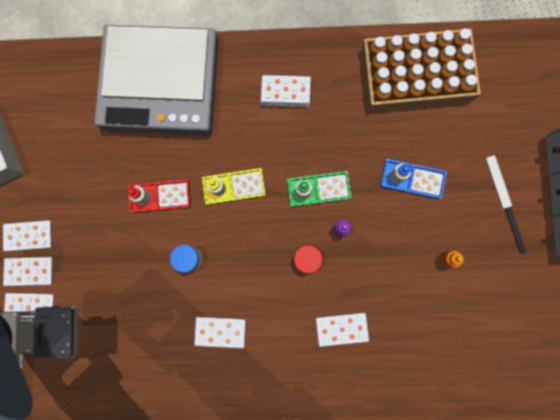

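```bash
python3 -c "
from cell import workorder; print(workorder.sign_off())"
```

```text
the job is handed in; nothing more can be done
None
```

All four dropper bottles (blue, yellow, green, red, in that order) now stand upright in the wells of their own colour. I lowered each one until it touched the well floor, at about 5–10 N, before letting go. The job was handed in at about 31 s.

**Placement:** in the last pictures from both cameras, each bottle's axis is within about 3 mm of its measured well centre. The tops are roughly 3–4 mm higher than they were on the table, which fits a bottle flat on the 4 mm well floor.

**Everything else:** the jars and the purple and orange bottles look unmoved, nothing fell over, and the gripper was well clear at hand-in.

**Mismatches:**
- The two cameras differed by 2–4 mm throughout, so I used their average.
- In the last check, some lower-body readings from the top camera were off by up to 8 mm, because it sees only part of each bottle's side. I relied on the cap readings instead.

The first two move calls were refused because their rows left out some values. They moved nothing.

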